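Put the silver away airtight in the vacuum dabba

ROBOT

A 6-joint arm with a two-finger parallel gripper is mounted at the origin on the work surface. World frame = base frame: x ahead of the robot, y to its left, z up, the work surface at z = 0. Lengths are in mm, angles in rad, forces in N, time in s.
With the tool pointing down it reaches from about 300 to 850 mm from the base axis. Payload 5.4 kg.
Tool frame: the origin (TCP) lies on the centre line of the jaws, within the pads' length; the fingertips stand 22 mm ahead of it and the grasp point (between the pads) lies 3 mm ahead of it; z points along the fingers, y is the line along which they close (so a half turn about z gives the same grasp; the last joint's range is limited). The gripper opens to 85 mm and grips with 20 to 120 N. Pads are 22 mm wide; open, the fingers measure 114 mm over their backs; the gripper's body (76 mm by 85 mm) begins 54 mm behind the grasp point. The pads swing forward as they close: fully open they stand 13 mm farther back than shut.
Start: joints at [-1.396, 0.158, 1.597, -0, 1.386, -0.21], TCP at [215.815, -532.944, 222.099] pointing down, gripper open.
Joint ranges: [-2.91, 2.91], [-0.94, 2.29], [0.18, 2.7], [-1.29, 4.43], [0.17, 2.64], [-3, 3]. Speed limits (rad/s): [2.57, 2.57, 3.14, 3.14, 3.14, 3.14].

INTERFACE

Orientations are given as [roll, pitch, yaw] about the fixed x, y, z axes, in that order (R = Rz(yaw) Ry(pitch) Rx(roll)).
In Python, from plant import state, eyes, job gives the robot as it stands. The module is installed in compiled form; this text tells all that it offers.
- The arm moves only by the tool step_arm, never from a script. Its argument "motion" is text: rows parted by semicolons, each of 6 numbers parted by spaces: the shift along the tool's x, y, z in mm, then the turn, a rotation vector about the tool's x, y, z in rad. A call has 1 to 12 rows; each row is the pose to reach, as a shift and turn from the pose commanded when the call began, along the tool's axes at that moment; what a row does not reach only later rows make up. A row lasts 1/12 s, in which the tool goes at most 41.7 mm and 7.16 degrees, less where a joint would pass 70% of its speed; a pose out of reach is approached as far as the arm can. A call with a gripper value outside its range is refused whole. "gripper" is the finger opening in mm, from 0 to 85.4, set as the call begins (left out, the last holds). The fingers move at their own pace and stop on an object; the grip force is fixed at half the most. Time passes only in rows, so rows that repeat a pose let the fingers close. It gives the time, the measured TCP pose, the force, the opening and the grip force at its end, in the units of the state.
- state(): the state, without advancing time (a new reading comes with each control period).
- eyes.read_camera(name): name is "side" or "top" or "wrist"; returns the picture (480x640x3 uint8, red, green, blue); there is no depth.
- eyes.camera_info(name): a dict with "intrinsics" (3x3 intrinsics, pixels), "eye" and "attitude" of the camera in the world. Camera axes: x right, y up, looking along -z (the intrinsics and any distortion apply to the point x, -y, -z); pixel columns grow to the right and rows downward; lengths in mm; the calibration is good to about 2 mm. The wrist camera is an equidistant fisheye: a pixel r from the principal point sees the ray r / f radians off the axis. A picture is of the moment at which its call begins: read the wrist's pose just before it. camera_info takes no time and is no camera call; for the wrist camera it gives the pose at the moment of the call.
- job.finish_job(): hands the job in; it is judged then, once.
Trained networks look in the newest picture that a camera, given by its name, has taken for a name from the list of things; names that differ only in an ending like _2 or _b are one class to them, and where a whole thing is asked for, a point or a joint stands for the part that bears it (a point fixed in the world has none). Each returns a list of dicts, best first, with "p" (0 to 1); they miss things now and then, are a little off and sometimes report something else, mostly with a low value. They report only what shows in the picture. A call takes as long as a camera call. They do not tell look-alikes from the thing itself.
- eyes.boxes_of(target, camera): "centre" ([x, y, z] in mm, in world coordinates, good to about 4 mm: the middle of the surface that is visible of it).
- eyes.pinpoint(target, camera): "centre" ([x, y, z] in mm, in world coordinates, good to about 4 mm: a listed point, or the origin of a listed thing).
The state is a dict: "time_s": time; "qpos": joint angles; "joint_vel": joint speeds; "joint_efforts": joint torques, N m; "eef_pos": TCP position; "tool_rot": TCP orientation; "force": force on the tool from outside, world axes, zero at the start; "moment": the same for the moment, N m; "gripper_width": opening from 0.0 (shut) to 1.0 (fully open); "finger_force": force on a finger pad.
Only numpy, scipy, OpenCV 4.12 (cv2) and the standard library are available. Lean on these libraries where they do the work, as an engineer would, in place of code of your own. Each camera call takes 0.05 s, during which the arm holds its last target. There are 200 camera calls.

TASK

Put the silver away airtight for the night: put every bangle, the kumkum box and the pill box, as many of them as are out on the trunk, in the round steel dabba and set its pump lid level on the rim. Only then turn the lid's vent collar clockwise to its closed mark, and after that pull the pump knob right up to its stop three times, letting it go fully back down after each pull without pulling the lid off. Leave the other things on the trunk where they are.

Things in the scene. Friction and masses are not known exactly. Their poses are not given: they have to be found in the camera images.
- dabba: round steel dabba (vacuum canister), open at the top, standing firm on a rubber foot: 128 mm outside diameter, 90 mm high, steel wall 3 mm (the mouth measures 119 to 124 mm), inner floor 4 mm up; origin at the centre of its underside, z up
- dabba_rim (a point): centre of the dabba's mouth, at the height of the rim (90 mm above the dabba's origin)
- pump_lid: the dabba's loose pump lid, 0.5 to 0.6 kg, plug down on the trunk: tapered plug 100 (bottom) to 114 mm across, 10 mm deep; steel plate 132 mm across, 10 to 14 mm above the origin; on it collar, barrel and knob. Origin: centre of the plug's underside, z up. Seated (plug in the mouth, plate on the rim, any yaw) its origin is 80 mm above the dabba's
- barrel_center (a point): centre of the free part of the lid's fixed grey pump barrel, 46 mm across, free from 30 to 54 mm above the lid's origin (this point at 42 mm, on the lid's axis): grip the lid here to carry it
- vent_collar (a joint): angle of the black vent lock collar on the lid, rad: 0 with its pointer at the open mark (a small ring on the plate, in the lid's own +x direction), grows clockwise seen from above, 1.25 at the closed mark (a solid bar on the plate), where it meets a stop; it turns stiffly (0.03 N m) and stays where it is left
- collar_center (a point): centre of the vent collar (60 mm across, 14 mm high, 16 to 30 mm above the lid's origin; grip it across its ribbed side), on the lid's axis, 23 mm above the lid's origin
- collar_pointer (a point): near the tip of the white pointer on the vent collar, 36 mm from the lid's axis
- pump_knob (a joint): travel of the pump knob, m: 0 down, grows along the lid's z (up), 0.025 at its stop; a spring pulls it down with 1.1 N when down and 2.4 N at the stop and takes it back down when let go. The lid is held on the rim by its weight alone (about 5 N), so a pull past the stop lifts it
- knob_center (a point): centre of the steel pump knob, 34 mm across, 16 mm high, on the lid's axis, 63 mm above the lid's origin when down; grip its sides with the fingertips (1 mm below it begins the barrel, which is wider)
- bangle_a: silver bangle, a plain round band 69 mm across outside, 57 mm inside (band 6 mm thick, 10 mm high), 60 g, lying flat on the trunk; origin at the centre of its underside
- bangle_b: silver bangle, a plain round band 69 mm across outside, 57 mm inside (band 6 mm thick, 10 mm high), 60 g, lying flat on the trunk; origin at the centre of its underside
- bangle_c: silver bangle, a plain round band 69 mm across outside, 57 mm inside (band 6 mm thick, 10 mm high), 60 g, lying flat on the trunk; origin at the centre of its underside
- kumkum_box: small round silver kumkum box with its lid shut, 38 mm across, 24 mm high (22 mm up the straight side), 70 g, standing; origin at the centre of its underside
- pill_box: small rectangular silver pill box, shut, 44 mm along its x, 28 mm along its y, 20 mm high, 60 g; origin at the centre of its underside
- comb: blue plastic comb, 170 mm along its x, 30 mm wide, 4 mm thick, lying flat, to be left alone; origin at the middle of its underside
- perfume: glass perfume bottle with a brass cap, 55 x 32 mm, 98 mm high, upright, to be left alone; origin at the centre of its underside
- phone_stand: hard silicone phone stand, 85 x 72 mm, 80 mm high, to be left alone; origin at the centre of its underside
- spectacle_case: hard black spectacle case, 155 mm along its y, 60 mm wide, 38 mm high, to be left alone; origin at the centre of its underside
- tumbler: empty steel drinking tumbler, 72 mm across the top, 100 mm high, to be left alone; origin at the centre of its underside
There are look-alikes about, which are no part of the job. What is shaped like the pill_box but turquoise or yellow is not meant.

How it is judged (in metres and radians):
On the way, in this order (a step that is already met when the one before it is completed fails the run):
1. all the silver lies in the dabba and the lid is seated level on its rim (horizontal distance between each of bangle_a, bangle_b, bangle_c, kumkum_box, pill_box and dabba below 0.06 m and z of bangle_a in the frame of dabba between -0.005 and 0.078 m and z of bangle_b in the frame of dabba between -0.005 and 0.078 m and z of bangle_c in the frame of dabba between -0.005 and 0.078 m and z of kumkum_box in the frame of dabba between -0.005 and 0.078 m and z of pill_box in the frame of dabba between -0.005 and 0.078 m and horizontal distance between pump_lid and dabba below 0.006 m and z of pump_lid in the frame of dabba between 0.077 and 0.083 m and angle between pump_lid's own z axis and vertical below 0.035 rad), for 0.2 s.
2. the vent collar stands at its closed mark (value of joint vent_collar above 1.12 rad and horizontal distance between pump_lid and dabba below 0.008 m and z of pump_lid in the frame of dabba below 0.087 m), for 0.2 s.
3. the pump knob is pulled up to its stop for the first time, the lid staying on the rim and the vent closed (all of step 2 and value of joint pump_knob above 0.022 m), for 0.1 s.
4. the pump knob has gone back down after the first pull (value of joint pump_knob below 0.005 m), for 0.1 s.
5. the pump knob is pulled up to its stop for the second time, the lid staying on the rim and the vent closed (all of step 3), for 0.1 s.
6. the pump knob has gone back down after the second pull (value of joint pump_knob below 0.005 m), for 0.1 s.
7. the pump knob is pulled up to its stop for the third time, the lid staying on the rim and the vent closed (all of step 5), for 0.1 s.
8. the pump knob has gone back down after the third pull (value of joint pump_knob below 0.005 m), for 0.1 s.
At the end, for the whole second after the job is handed in: All the silver lies in the dabba; the lid is seated level on its rim (centred within 6 mm, height within 3 mm, tilt under 0.035 rad), at rest; the collar is within 0.13 rad of closed and the knob back down (5 mm). Each pull must come within 3 mm of the stop with the lid under 7 mm off the rim (all of step 1 and value of joint vent_collar above 1.12 rad and value of joint pump_knob below 0.005 m and linear speed of pump_lid below 0.02 m/s); the robot touches nothing.
It fails at once if the comb is shifted or knocked over (distance of comb from where it was at the start of the episode above 0.035 m or angle between comb's own z axis and vertical above 0.5 rad).
It fails at once if the perfume is shifted or knocked over (distance of perfume from where it was at the start of the episode above 0.035 m or angle between perfume's own z axis and vertical above 0.5 rad).
It fails at once if the phone stand is shifted or knocked over (distance of phone_stand from where it was at the start of the episode above 0.035 m or angle between phone_stand's own z axis and vertical above 0.5 rad).
It fails at once if the spectacle case is shifted or knocked over (distance of spectacle_case from where it was at the start of the episode above 0.035 m or angle between spectacle_case's own z axis and vertical above 0.5 rad).
It fails at once if the tumbler is shifted or knocked over (distance of tumbler from where it was at the start of the episode above 0.035 m or angle between tumbler's own z axis and vertical above 0.5 rad).
Of bangle_a, bangle_b, bangle_c, kumkum_box, pill_box only 3 to 5 are there at a start; the rules pass over those that are not, and their reading is None.
At some moment in a run one of bangle_a, bangle_b, bangle_c, kumkum_box, pill_box may be knocked a few centimetres aside while the robot is not near it.
Once in a run the grip may slacken for a moment while it holds something.
It also fails if it takes over 210 s, if anything falls off the work surface, if the arm or the gripper's body presses on something with over 40 N, if the wrist force passes 120 N, or if a joint passes its speed limit or range.

## Working session

There is one attempt and no reset: what is moved stays moved. The work goes in short steps, Python scripts to look and compute and a tool call to move; the robot and the scene stay as the last step left them, time stands still between calls to the robot, and variables do not carry over. Pictures are saved under pics/ and viewed, at most 14 in all, crops included, and the job is handed in when it is done.

Besides the shell and the picture viewer there is one more tool, called after ">>>" as a command line: name --argument value ..., lists and objects as JSON in quotes. step_arm: Moves the arm, as the interface text tells. Its arguments: {"type":"object","properties":{"motion":{"type":"string"},"gripper":{"type":"number"}},"required":["motion"]}

```bash
mkdir -p pics
cat > h.py <<'E'
from plant import state, eyes, job
import cv2, numpy as np
def snap(c,fn=None):
    im=eyes.read_camera(c)
    if fn: cv2.imwrite('pics/'+fn,im[:,:,::-1])
    return im
def proj(c,P):
    i=eyes.camera_info(c);K=np.array(i['intrinsics']);R=np.array(i['attitude']);e=np.array(i['eye'])
    p=R.T@(np.array(P)-e);p=np.array([p[0],-p[1],-p[2]]);q=K@p;return q[:2]/q[2]
def ray(c,u,v,z):
    i=eyes.camera_info(c);K=np.array(i['intrinsics']);R=np.array(i['attitude']);e=np.array(i['eye'])
    d=np.linalg.inv(K)@[u,v,1];d=R@np.array([d[0],-d[1],-d[2]]);return e+d*(z-e[2])/d[2]
E
python3 - <<'E'
from h import *
s=state();print(s)
for c in('top','side'):
    print(c,eyes.camera_info(c))
    snap(c,c+'0.png')
    for n in ['dabba','pump_lid','collar_pointer','knob_center','bangle_a','kumkum_box','pill_box','comb','perfume','phone_stand','spectacle_case','tumbler']:
        print(n,[(np.round(d['centre']).tolist(),round(d['p'],2)) for d in eyes.pinpoint(n,c)])
print(eyes.camera_info('wrist'))
E
```

```text
{'time_s': 0.0, 'qpos': array([-1.39610925e+00,  1.59062341e-01,  1.59826200e+00,  1.07366719e-05,
        1.38616915e+00, -2.10060288e-01]), 'joint_vel': array([-0.00116862, -0.0005833 ,  0.00084465, -0.00032058, -0.00152454,
        0.00074247]), 'joint_efforts': array([ 1.57366390e-03, -3.95993507e+01, -3.31429696e+01, -4.18242439e-05,
        8.38355860e-03,  1.71828111e-05]), 'eef_pos': array([ 215.70634682, -532.33713937,  221.09452888]), 'tool_rot': array([-3.13973580e+00, -4.06679445e-04,  3.84745004e-01]), 'force': array([ 0.21922894, -0.54299982,  0.29581237]), 'moment': array([-0.01357339,  0.01128679, -0.0269999 ]), 'finger_force': 0.0, 'gripper_width': 0.9979076706671535}
top {'intrinsics': array([[470.37798337,   0.        , 316.79873328],
       [  0.        , 470.37798337, 239.98677482],
       [  0.        ,   0.        ,   1.        ]]), 'eye': array([ 503.91660432,   -8.20350477, 1020.12538041]), 'attitude': array([ 0.08400179,  0.00249909, -1.54929535])}
dabba [([594.0, -148.0, 2.0], 0.64), ([638.0, -387.0, 2.0], 0.27)]
pump_lid [([606.0, 141.0, -3.0], 0.66)]
coll
[... 1172 characters left out ...]
0.0, 3.0], 0.65), ([474.0, -301.0, 1.0], 0.65), ([406.0, -234.0, -2.0], 0.62), ([428.0, -391.0, 1.0], 0.46)]
comb [([612.0, -6.0, -1.0], 0.85)]
perfume [([555.0, 380.0, -0.0], 0.72), ([746.0, 24.0, -1.0], 0.56), ([551.0, -361.0, 0.0], 0.41)]
phone_stand [([641.0, -389.0, 1.0], 0.55), ([606.0, 143.0, 63.0], 0.45)]
spectacle_case [([728.0, 209.0, 2.0], 0.63)]
tumbler [([656.0, 405.0, 1.0], 0.93)]
{'intrinsics': array([[371.64829954,   0.        , 316.81677107],
       [  0.        , 371.64829954, 244.94131051],
       [  0.        ,   0.        ,   1.        ]]), 'eye': array([ 280.49543392, -506.12628332,  374.85391617]), 'attitude': array([-2.80947861e-01,  4.82340758e-04, -1.18675554e+00])}
```

```bash
sed -i "s/R=np.array(i\['attitude'\])/R=Rotation.from_euler('xyz',i['attitude']).as_matrix()/; 2a from scipy.spatial.transform import Rotation" h.py
python3 - <<'E'
from h import *
for P in ([479,-296,0],[399,-229,0],[545,-360,0],[428,-391,0],[547,377,0],[443,4,0],[594,-148,90],[606,141,63]): print(P,proj('top',P).round(),proj('side',P).round())
E
```

```text
[479, -296, 0] [451. 294.] [404. 233.]
[399, -229, 0] [420. 331.] [422. 253.]
[545, -360, 0] [481. 264.] [393. 217.]
[428, -391, 0] [496. 319.] [435. 225.]
[547, 377, 0] [141. 256.] [215. 375.]
[443, 4, 0] [312. 308.] [363. 293.]
[594, -148, 90] [389. 236.] [342. 214.]
[606, 141, 63] [246. 228.] [268. 275.]
```

View pics/top0.png

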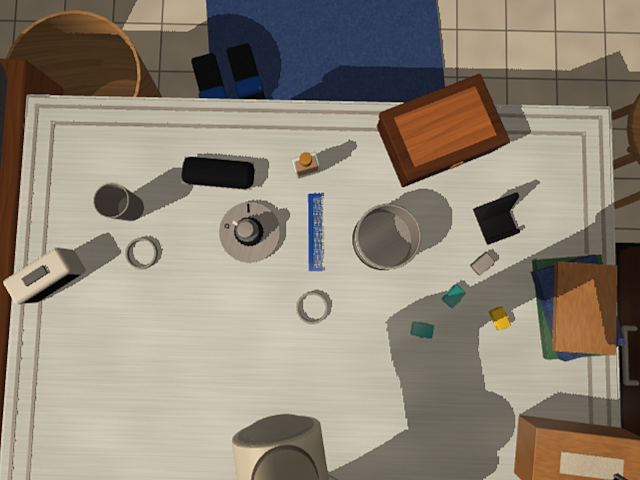

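View pics/side0.png

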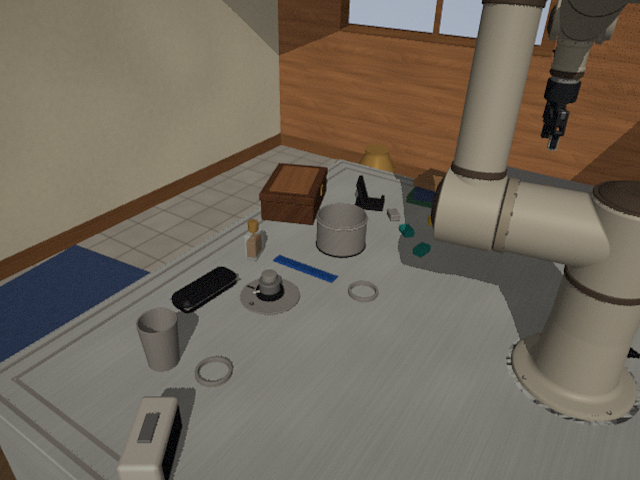

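Top view: dabba (386,237), lid (250,230), bangles (143,252) and (313,306). Pill-box candidates are silver-grey (483,262), turquoise (422,330) and (454,295), yellow (499,318). I choose the silver one by colour and check it in a close crop. Third bangle and kumkum box are not visible so far.

Run:
```python
from h import *
im=cv2.imread('pics/top0.png')
a=cv2.resize(im[185:345,340:530],None,fx=4,fy=3.5,interpolation=cv2.INTER_CUBIC)
cv2.imwrite('pics/c0.png',a)
# pill box outline
g=im[245:280,465:502];hsv=cv2.cvtColor(g,cv2.COLOR_BGR2HSV)
print(g[:,:,1][::2,::2])
```

```text
[[188 189 189 187 187 187 188 187 187 185 187 178 190 189 186 184 183 184
  184]
 [191 192 191 193 192 192 191 192 192 192 190 190 189 191 189 189 187 186
  186]
 [187 188 189 189 188 188 188 189 189 189 188 193 150 157 133 192 188 188
  187]
 [186 184 186 184 184 185 185 184 184 191 150 156  96 100  92 182 183 181
  179]
 [193 193 194 191 193 192 191 191 202 126  77 101  99 105 104  97 176 188
  185]
 [188 189 190 190 190 190 193 187  87  88 138 146  92 109 109 107 100 176
  191]
 [189 189 189 189 190 191 174  45 107 138 140 139 142  95 104 104 101 174
  185]
 [192 192 191 192 195 180  55 122 139 140 140 136 134 139  91 103  93 182
  185]
 [194 193 194 200 177  58 127 141 139 137 136 136 135 134 130 143 188 190
  189]
 [191 192 198 132  63 134 141 140 139 135 136 136 132 135  93 196 191 189
  188]
 [185 186 173  61 149 142 140 138 137 136 137 136 133 105 135 191 187 187
  185]
 [194 193 199 137 132 148 138 136 140 138 135 133  94 202 195 191 188 191
  189]
 [188 187 188 198 113 141 140 139 138 137 132 113 183 190 190 189 189 189
  192]
 [187 188 188 188 181 108 150 140 137 124 170 190 187 186 185 186 191 148
  114]
 [191 188 190 190 191 184  90 153 120 188 187 187 185 188 193 154 120 105
  108]
 [188 189 187 188 188 189 186 140 188 188 186 188 192 151 118 103 107 107
  108]
 [185 184 184 184 184 184 184 185 184 185 187 165 117 105 109 108 108 107
  107]
 [195 191 191 191 191 192 192 192 194 169 161 104 109 110 111 111 110 109
  109]]
```

View pics/c0.png

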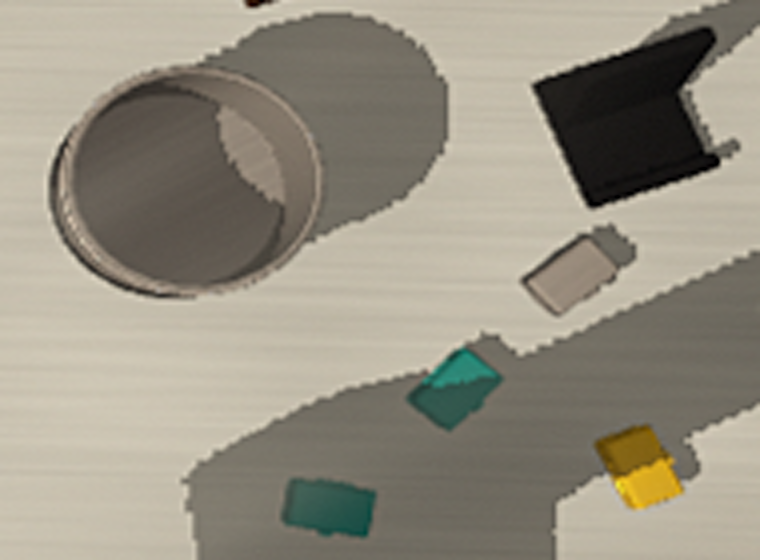

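The crop shows an empty dabba, the silver pill box at crop (572,274), and turquoise and yellow look-alikes. No kumkum box and no third bangle are in view. Next I measure precisely.

```bash
cat >> h.py <<'E'
def go(x,y,z,yaw=None):
    s=state();p=s['eef_pos'];R=Rotation.from_euler('xyz',s['tool_rot']).as_matrix()
    y0=s['tool_rot'][2]; 
    if yaw is None: yaw=y0
    d=R.T@(np.array([x,y,z])-p); t=R.T@Rotation.from_euler('xyz',[np.pi,0,yaw]).as_matrix()
    print('shift',d.round(1),'turn',Rotation.from_matrix(t).as_rotvec().round(3))
def st():
    s=state();print(round(s['time_s'],2),s['eef_pos'].round(1),s['tool_rot'].round(3),'F',s['force'].round(1),'w',round(s['gripper_width']*85.4,1),'ff',round(s['finger_force'],1))
E
python3 - <<'E'
from h import *
im=cv2.imread('pics/top0.png');g=im[:,:,1]
m=np.zeros_like(g);m[245:282,466:500]=((g>118)&(g<158))[245:282,466:500]
m=cv2.morphologyEx(m,cv2.MORPH_OPEN,np.ones((3,3),np.uint8))
n,l,s,c=cv2.connectedComponentsWithStats(m);k=1+np.argmax(s[1:,4]);v,u=np.where(l==k)
W=np.float32([ray('top',a,b,20)[:2] for a,b in zip(u,v)]);print('pill',cv2.minAreaRect(W),W.mean(0))
q=cv2.boxPoints(cv2.minAreaRect(W))
# bangle rings, dabba: rectify plane at given z and print hough circles
def rect(z,x,y,r,s=2):
    X,Y=np.meshgrid(np.arange(x-r,x+r,1/s),np.arange(y-r,y+r,1/s))
    i=eyes.camera_info('top')
    a=proj('top',[x-r,y-r,z]);b=proj('top',[x+r,y-r,z]);c=proj('top',[x-r,y+r,z]);d=proj('top',[x+r,y+r,z])
    n=int(2*r*s);M=cv2.getPerspectiveTransform(np.float32([a,b,c,d]),np.float32([[0,0],[n,0],[0,n],[n,n]]))
    return cv2.warpPerspective(g,M,(n,n),flags=cv2.INTER_CUBIC)
for nm,z,x,y,R in(('b1',10,550,377,34.5),('b2',10,443,4,34.5),('dabba',90,592,-148,63),('lid',14,607,141,66)):
    w=rect(z,x,y,R+30);
    c=cv2.HoughCircles(cv2.GaussianBlur(w,(0,0),1.5),cv2.HOUGH_GRADIENT,1,10,param1=80,param2=15,minRadius=int(2*R-6),maxRadius=int(2*R+6))
    if c is not None: print(nm,[(x-R-30+a/2,y-R-30+b/2,r/2) for a,b,r in c[0][:3]])
E
```

```text
pill ((545.5096435546875, -357.7372131347656), (25.127010345458984, 41.11669921875), 45.35838317871094) [ 545.29266 -357.73676]
b1 [(np.float32(552.75), np.float32(373.75), np.float32(35.35)), (np.float32(556.75), np.float32(370.25), np.float32(32.2)), (np.float32(550.25), np.float32(369.25), np.float32(31.65))]
b2 [(np.float32(444.75), np.float32(3.25), np.float32(34.35)), (np.float32(445.75), np.float32(-2.25), np.float32(37.2)), (np.float32(440.25), np.float32(6.75), np.float32(33.3))]
dabba [(np.float32(593.75), np.float32(-145.75), np.float32(60.5)), (np.float32(587.25), np.float32(-135.25), np.float32(61.8)), (np.float32(592.75), np.float32(-139.75), np.float32(65.7))]
lid [(np.float32(603.25), np.float32(142.75), np.float32(64.8))]
```

Run:
```python
from h import *
go(545.5,-358,120,-.785);st()
```

```text
shift [371.3 -38.4 102.1] turn [-0.    0.    1.17]
1.3 [ 215.8 -532.9  222.1] [-3.142  0.     0.385] F [-0.2 -0.2 -0.5] w 85.6 ff 0.0
```

>>> step_arm --motion "371 -38 50 0 0 1.17;371 -38 50 0 0 1.17;371 -38 50 0 0 1.17;371 -38 50 0 0 1.17;371 -38 50 0 0 1.17;371 -38 50 0 0 1.17;371 -38 50 0 0 1.17;371 -38 50 0 0 1.17;371 -38 50 0 0 1.17;371 -38 50 0 0 1.17;371 -38 102 0 0 1.17;371 -38 102 0 0 1.17" --gripper 55

```text
time_s: 2.3
eef_pos: [544.8, -355.5, 115.2]
tool_rot: [3.141, 0.007, -0.782]
force: [-1.3, 0.6, -2.2]
gripper_width: 0.646
finger_force: 0.0
```

```bash
cat >> h.py <<'E'
def wproj(P):
    i=eyes.camera_info('wrist');K=np.array(i['intrinsics']);R=Rotation.from_euler('xyz',i['attitude']).as_matrix()
    p=R.T@(np.array(P,float)-i['eye']);p=np.array([p[0],-p[1],-p[2]]);r=np.hypot(p[0],p[1]);t=np.arctan2(r,p[2]);return np.array([K[0,2]+K[0,0]*t*p[0]/r,K[1,2]+K[1,1]*t*p[1]/r])
def wray(u,v,z):
    i=eyes.camera_info('wrist');K=np.array(i['intrinsics']);R=Rotation.from_euler('xyz',i['attitude']).as_matrix()
    a=(u-K[0,2])/K[0,0];b=(v-K[1,2])/K[1,1];t=np.hypot(a,b)
    d=np.array([np.sin(t)*a/t,-np.sin(t)*b/t,-np.cos(t)]);d=R@d;e=np.array(i['eye']);return e+d*(z-e[2])/d[2]
def find(n,c): 
    for d in eyes.pinpoint(n,c): print(n,c,np.round(d['centre'],1),round(d['p'],2))
E
python3 - <<'E'
from h import *
st();im=snap('wrist','w1.png');find('pill_box','wrist')
print(wproj([545.5,-358,20]));go(545.5,-358,24,-.785)
E
```

```text
2.3 [ 544.8 -355.5  115.2] [ 3.141  0.007 -0.782] F [-1.3  0.6 -2.2] w 55.2 ff 0.0
pill_box wrist [ 429.  -398.4    4.3] 0.74
pill_box wrist [ 5.471e+02 -3.561e+02 -1.000e-01] 0.73
pill_box wrist [ 4.776e+02 -2.987e+02  1.000e-01] 0.56
[315.92689767 236.84314865]
shift [ 3.6 -0.6 92.2] turn [0.    0.008 0.   ]
```

View pics/w1.png

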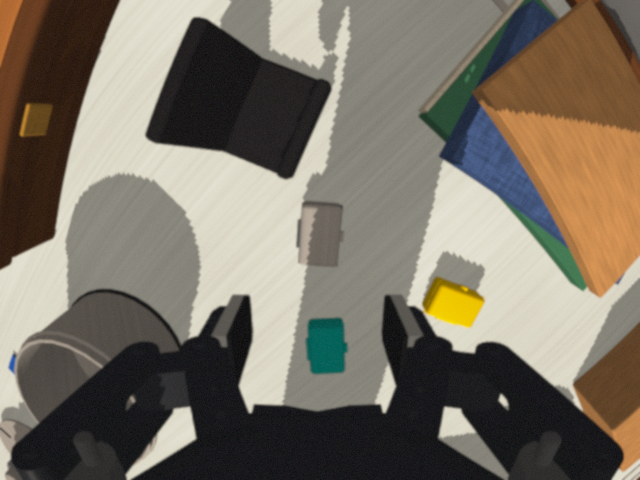

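The wrist view shows the silver pill box at (321,234), straight between the fingers with tips at about (247,297) and (386,297). I check the tip reach from those pixels.

Run:
```python
from h import *
st();print(wray(321,234,20))
s=state();R=Rotation.from_euler('xyz',s['tool_rot']).as_matrix()
for h in (6,10,14,18,22,26,30): print(h,[wproj(s['eef_pos']+R@[x,27.6*q,h]).round() for q in(-1,1) for x in (-11,11)])
go(545.5,-357,40,-.785)
```

```text
2.4 [ 543.1 -356.4  116.2] [ 3.141  0.008 -0.785] F [ 0.1 -0.   0.1] w 54.9 ff 0.0
[ 544.46042956 -361.9228729    20.        ]
6 [array([259., 315.]), array([257., 272.]), array([374., 315.]), array([377., 272.])]
10 [array([260., 311.]), array([258., 269.]), array([373., 311.]), array([376., 269.])]
14 [array([262., 307.]), array([259., 266.]), array([372., 307.]), array([374., 266.])]
18 [array([263., 304.]), array([260., 263.]), array([371., 304.]), array([373., 263.])]
22 [array([264., 301.]), array([262., 261.]), array([370., 301.]), array([372., 261.])]
26 [array([265., 298.]), array([263., 258.]), array([369., 298.]), array([371., 258.])]
30 [array([266., 295.]), array([264., 256.]), array([368., 295.]), array([370., 256.])]
shift [ 2.7 -1.3 76.2] turn [0.    0.008 0.   ]
```

>>> step_arm --motion "2.5 -1 38 0 0 0;2.5 -1 76 0 0 0;2.5 -1 80 0 0 0;2.5 -1 84 0 0 0;2.5 -1 88 0 0 0;2.5 -1 92 0 0 0;2.5 -1 92 0 0 0"

```text
time_s: 2.98
eef_pos: [548.7, -360.6, 30.0]
tool_rot: [-3.142, -0.003, -0.785]
force: [-0.5, -0.3, -0.5]
gripper_width: 0.648
finger_force: 0.0
```

Run:
```python
from h import *
st();im=snap('wrist');cv2.imwrite('pics/w2.png',cv2.resize(im[180:420,180:480],None,fx=2.4,fy=2.4)[:,:,::-1])
```

```text
2.98 [ 548.7 -360.6   30. ] [-3.142e+00 -3.000e-03 -7.850e-01] F [-0.5 -0.3 -0.5] w 55.3 ff 0.0
```

View pics/w2.png

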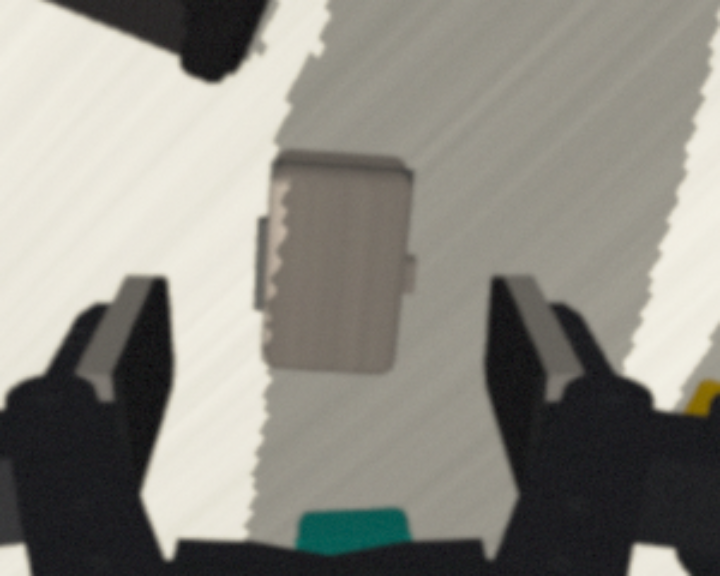

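The crop shows the box centred at crop (338,268), with pads to its left and right at columns 170 and 488. How far the tips reach is unclear, so I go down in small steps and watch the force.

>>> step_arm --motion "0 0 -2 0 0 0;0 0 0 0 0 0;0 0 2 0 0 0;0 0 2 0 0 0"

```text
time_s: 3.37
eef_pos: [547.8, -359.3, 25.9]
tool_rot: [-3.142, 0.0, -0.785]
force: [0.0, -0.2, 0.9]
gripper_width: 0.643
finger_force: 0.0
```

>>> step_arm --motion "0 0 2 0 0 0;0 0 4 0 0 0;0 0 4 0 0 0;0 0 4 0 0 0"

```text
time_s: 3.7
eef_pos: [547.7, -359.4, 21.7]
tool_rot: [3.142, 0.001, -0.785]
force: [-1.1, 0.1, -0.4]
gripper_width: 0.642
finger_force: 0.0
```

>>> step_arm --motion "0 0 0 0 0 0;0 0 0 0 0 0;0 0 0 0 0 0;0 0 0 0 0 0;0 0 0 0 0 0;0 0 0 0 0 0" --gripper 10

```text
time_s: 4.2
eef_pos: [547.9, -359.5, 22.1]
tool_rot: [3.142, -0.0, -0.785]
force: [0.6, -0.5, 1.1]
gripper_width: 0.115
finger_force: 0.0
```

Run:
```python
from h import *
st();im=snap('wrist');cv2.imwrite('pics/w3.png',cv2.resize(im[180:420,180:480],None,fx=2.4,fy=2.4)[:,:,::-1])
```

```text
4.2 [ 547.9 -359.5   22.1] [ 3.142 -0.    -0.785] F [ 0.6 -0.5  1.1] w 9.8 ff 0.0
```

View pics/w3.png

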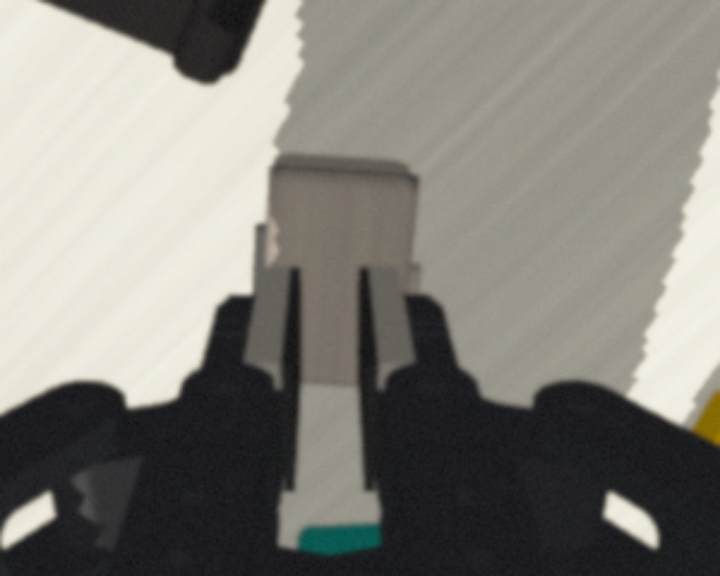

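The fingers closed above the box without touching it (tips at crop rows 268–385 hide its sides). The tips reach less far than assumed, so I reopen and go down step by step.

>>> step_arm --motion "0 0 0 0 0 0;0 0 0 0 0 0;0 0 0 0 0 0;0 0 0 0 0 0;0 0 0 0 0 0;0 0 2 0 0 0;0 0 4 0 0 0;0 0 4 0 0 0" --gripper 55

```text
time_s: 4.92
eef_pos: [547.5, -359.2, 17.4]
tool_rot: [3.142, 0.001, -0.785]
force: [0.1, -0.9, -0.8]
gripper_width: 0.646
finger_force: 0.0
```

>>> step_arm --motion "0 0 2 0 0 0;0 0 4 0 0 0;0 0 5 0 0 0;0 0 5 0 0 0"

```text
time_s: 5.25
eef_pos: [547.7, -359.3, 12.6]
tool_rot: [3.142, 0.001, -0.785]
force: [-0.3, -0.7, 0.3]
gripper_width: 0.646
finger_force: 0.0
```

Run:
```python
from h import *
st();im=snap('side','s1.png');P=state()['eef_pos'];print(proj('side',P),proj('side',[545.5,-358,0]))
u,v=proj('side',P).astype(int);print(u,v)
cv2.imwrite('pics/s1c.png',cv2.resize(im[max(v-60,0):v+60,u-80:u+80],None,fx=5,fy=5,interpolation=2)[:,:,::-1])
```

```text
5.25 [ 547.7 -359.3   12.6] [ 3.142e+00  1.000e-03 -7.850e-01] F [-0.3 -0.7  0.3] w 55.1 ff 0.0
[392.38973059 213.36028087] [392.4619913  217.67710507]
392 213
```

View pics/s1c.png

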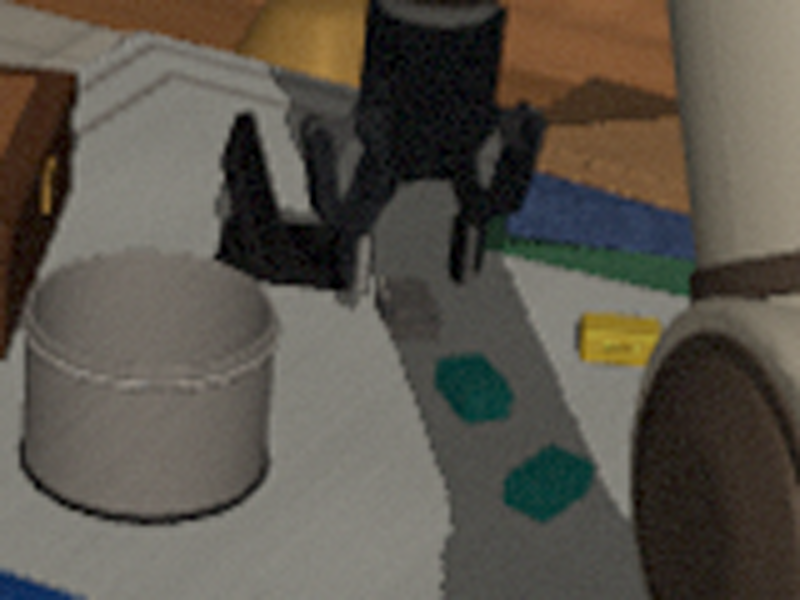

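The side crop shows the fingertips at crop (352,300) and (462,280) on either side of the box at (412,305), still above the trunk. I continue down.

>>> step_arm --motion "0 0 2 0 0 0;0 0 4 0 0 0;0 0 6 0 0 0;0 0 6 0 0 0"

```text
time_s: 5.63
eef_pos: [547.6, -359.2, 6.5]
tool_rot: [-3.142, 0.001, -0.785]
force: [-0.2, 0.1, 0.4]
gripper_width: 0.642
finger_force: 0.0
```

>>> step_arm --motion "0 0 2 0 0 0;0 0 4 0 0 0;0 0 6 0 0 0;0 0 6 0 0 0"

```text
time_s: 5.97
eef_pos: [547.6, -359.2, 0.4]
tool_rot: [3.142, 0.001, -0.785]
force: [0.3, -0.1, 0.3]
gripper_width: 0.647
finger_force: 0.0
```

>>> step_arm --motion "0 0 2 0 0 0;0 0 4 0 0 0;0 0 4 0 0 0"

```text
time_s: 6.22
eef_pos: [547.7, -359.3, -3.4]
tool_rot: [3.142, 0.001, -0.785]
force: [0.2, -0.2, -0.4]
gripper_width: 0.647
finger_force: 0.0
```

>>> step_arm --motion "0 0 2 0 0 0;0 0 4 0 0 0;0 0 4 0 0 0"

```text
time_s: 6.47
eef_pos: [547.6, -359.3, -7.4]
tool_rot: [3.142, 0.001, -0.785]
force: [0.6, 0.0, 0.1]
gripper_width: 0.648
finger_force: 0.0
```

>>> step_arm --motion "0 0 2 0 0 0;0 0 2 0 0 0;0 0 2 0 0 0"

```text
time_s: 6.72
eef_pos: [547.8, -359.4, -9.1]
tool_rot: [3.142, 0.0, -0.785]
force: [0.5, 0.5, -0.9]
gripper_width: 0.642
finger_force: 0.0
```

>>> step_arm --motion "0 0 0 0 0 0;0 0 0 0 0 0;0 0 0 0 0 0;0 0 0 0 0 0;0 0 0 0 0 0;0 0 0 0 0 0" --gripper 15

```text
time_s: 7.22
eef_pos: [548.2, -359.8, -8.5]
tool_rot: [-3.142, -0.001, -0.785]
force: [0.9, -0.7, 2.8]
gripper_width: 0.312
finger_force: 59.5
```

>>> step_arm --motion "0 0 -20 0 0 0;0 0 -60 0 0 0;0 0 -100 0 0 0;0 0 -140 0 0 0;0 0 -180 0 0 0;0 0 -180 0 0 0;0 0 -180 0 0 0"

```text
time_s: 7.8
eef_pos: [549.3, -360.9, 174.7]
tool_rot: [-3.141, -0.007, -0.785]
force: [0.5, -0.7, -1.1]
gripper_width: 0.315
finger_force: 59.1
```

Run:
```python
from h import *
st();im=snap('side');P=state()['eef_pos'];u,v=proj('side',P).astype(int);print(u,v)
for h in(-30,-20,-10,0,20):print(h,(proj('side',P-[0,0,h])-[u-60,v-80])*5)
cv2.imwrite('pics/s2c.png',cv2.resize(im[max(v-80,0):v+40,u-60:u+60],None,fx=5,fy=5,interpolation=2)[:,:,::-1])
for z in (180,):go(592,-147,z)
```

```text
7.8 [ 549.3 -360.9  174.7] [-3.141 -0.007 -0.785] F [ 0.5 -0.7 -1.1] w 26.9 ff 59.1
397 161
-30 [310.0647802  351.86371855]
-20 [308.17868791 369.38699988]
-10 [306.3068771  386.77759494]
0 [304.44918619 404.0370051 ]
20 [300.77552974 438.16816375]
shift [-119.2 -181.5   -8.6] turn [-0.    -0.001  0.   ]
```

View pics/s2c.png

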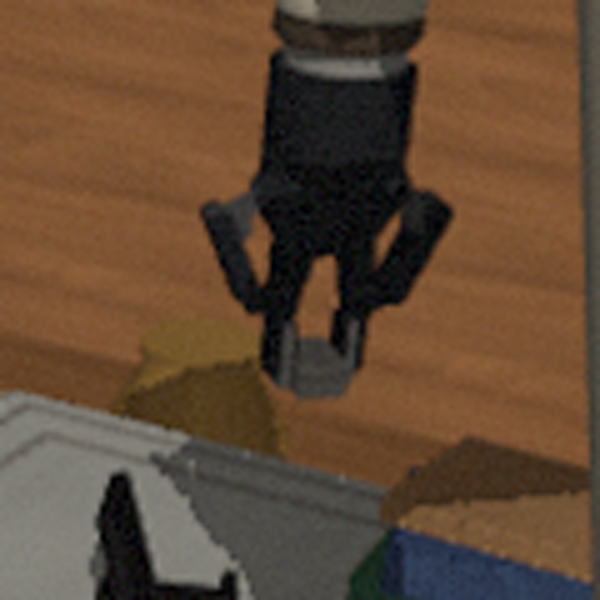

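The side crop shows the box held, tips at about (313,385) and box bottom at about (315,395). The projected TCP is at (304,404), so the tips sit about 10 mm behind the reported TCP, and I will use that. Now I carry the box to the dabba.

>>> step_arm --motion "-22 -34 -8 0 0 0;-44 -68 -8 0 0 0;-66 -102 -8 0 0 0;-88 -136 -8 0 0 0;-110 -170 -8 0 0 0;-119 -181 -8 0 0 0;-119 -181 -8 0 0 0;-119 -181 30 0 0 0;-119 -181 70 0 0 0;-119 -181 70 0 0 0"

```text
time_s: 8.68
eef_pos: [584.7, -145.4, 90.8]
tool_rot: [3.135, 0.017, -0.786]
force: [-3.3, 0.8, -3.5]
gripper_width: 0.315
finger_force: 59.1
```

Run:
```python
from h import *
st();im=snap('wrist','w4.png');go(592.5,-147,18)
for c in('wrist',): find('dabba_rim',c);find('dabba',c)
snap('side');find('dabba_rim','side')
```

```text
8.68 [ 584.7 -145.4   90.8] [ 3.135  0.017 -0.786] F [-3.3  0.8 -3.5] w 26.9 ff 59.1
shift [ 5.7 -4.  76.6] turn [0.005 0.013 0.   ]
dabba wrist [ 594.4 -147.4   -1.6] 0.79
```

View pics/w4.png

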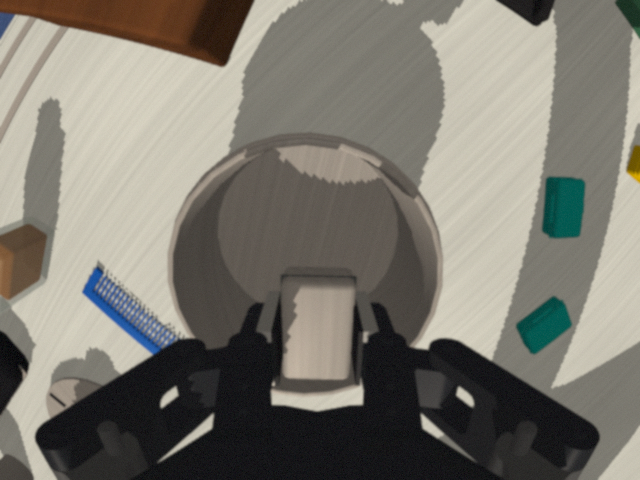

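>>> step_arm --motion "0 0 0 0 0 0;0 0 0 0 0 0;0 0 0 0 0 0"

```text
time_s: 9.18
eef_pos: [592.5, -147.8, 102.5]
tool_rot: [-3.141, -0.002, -0.785]
force: [1.1, 0.5, -0.7]
gripper_width: 0.315
finger_force: 59.1
```

Run:
```python
from h import *
st();go(592.5,-147,20,-.785)
```

```text
9.18 [ 592.5 -147.8  102.5] [-3.141e+00 -2.000e-03 -7.850e-01] F [ 1.1  0.5 -0.7] w 26.9 ff 59.1
shift [-0.7 -0.5 82.5] turn [-0.001 -0.002 -0.   ]
```

>>> step_arm --motion "0 0 12 0 0 0;0 0 24 0 0 0;0 0 36 0 0 0;0 0 48 0 0 0;0 0 60 0 0 0;0 0 70 0 0 0;0 0 77 0 0 0;0 0 81 0 0 0;0 0 82 0 0 0;0 0 82 0 0 0;0 0 82 0 0 0"

```text
time_s: 10.1
eef_pos: [592.3, -147.6, 19.8]
tool_rot: [-3.141, -0.001, -0.785]
force: [0.1, -0.1, -0.3]
gripper_width: 0.315
finger_force: 59.1
```

>>> step_arm --motion "0 0 0 0 0 0;0 0 0 0 0 0;0 0 0 0 0 0;0 0 0 0 0 0;0 0 -10 0 0 0;0 0 -30 0 0 0;0 0 -60 0 0 0;0 0 -90 0 0 0;0 0 -120 0 0 0;0 0 -140 0 0 0;0 0 -150 0 0 0;0 0 -150 0 0 0" --gripper 45

```text
time_s: 11.1
eef_pos: [593.1, -148.2, 172.5]
tool_rot: [-3.14, -0.005, -0.785]
force: [0.0, 0.4, 0.8]
gripper_width: 0.527
finger_force: 0.0
```

Run:
```python
from h import *
st();im=snap('top','t1.png');find('bangle_a','top');find('pill_box','top');find('kumkum_box','top')
print(im[225:250,375:400,1][::3,::3])
```

```text
11.1 [ 593.1 -148.2  172.5] [-3.14  -0.005 -0.785] F [0.  0.4 0.8] w 45.0 ff 0.0
bangle_a top [550.9 378.9   1.1] 0.68
bangle_a top [446.1   0.8  -0.5] 0.65
pill_box top [ 431.  -398.7    1.2] 0.64
pill_box top [ 5.863e+02 -1.453e+02  1.000e-01] 0.52
kumkum_box top [ 5.897e+02 -1.500e+02  5.000e-01] 0.62
[[122 164 166 161 155  79  62  52 133]
 [158 167 165 156 138 111  69 150 170]
 [163 168 161 149 125 101  57  66 217]
 [166 165 157 139 110  61  49  49 117]
 [168 162 148 127  97  83  43  42  47]
 [166 157 139 112  88  88  73  40  44]
 [163 150 129  96  88  78  86  82  40]
 [140 146 108  87  78  85  85  85  87]
 [ 55  76  95  80  85  84  86  89  85]]
```

Run:
```python
from h import *
go(444,34.5,170,0);
```

```text
shift [-231.7  -24.8   -2.4] turn [-0.     0.004 -0.785]
```

>>> step_arm --motion "-29 -3 0 0 0 -0.1;-58 -6 0 0 0 -0.2;-87 -9 0 0 0 -0.3;-116 -12 0 0 0 -0.4;-145 -15 0 0 0 -0.5;-174 -18 0 0 0 -0.6;-203 -21 0 0 0 -0.7;-225 -24 10 0 0 -0.785;-232 -25 25 0 0 -0.785;-232 -25 45 0 0 -0.785;-232 -25 60 0 0 -0.785;-232 -25 70 0 0 -0.785" --gripper 40

```text
time_s: 12.3
eef_pos: [442.9, 35.0, 96.0]
tool_rot: [-3.141, 0.005, 0.0]
force: [-0.3, -0.0, -0.7]
gripper_width: 0.469
finger_force: 0.0
```

>>> step_arm --motion "0 0 0 0 0 0;0 0 0 0 0 0;0 0 0 0 0 0"

```text
time_s: 12.55
eef_pos: [445.8, 34.1, 99.6]
tool_rot: [3.141, -0.001, -0.0]
force: [0.4, -0.3, 0.3]
gripper_width: 0.465
finger_force: 0.0
```

Run:
```python
from h import *
st();im=snap('wrist','w5.png');find('bangle_b','wrist')
print([wproj([444+34.5*np.cos(a),3+34.5*np.sin(a),10]).round() for a in(0,1.57,3.14,4.71)])
cv2.imwrite('pics/w5c.png',cv2.resize(im[120:440,120:520],None,fx=1.8,fy=1.8)[:,:,::-1])
```

```text
12.55 [445.8  34.1  99.6] [ 3.141e+00 -1.000e-03 -0.000e+00] F [ 0.4 -0.3  0.3] w 39.7 ff 0.0
[array([364., 198.]), array([313., 248.]), array([361., 294.]), array([412., 248.])]
```

View pics/w5c.png

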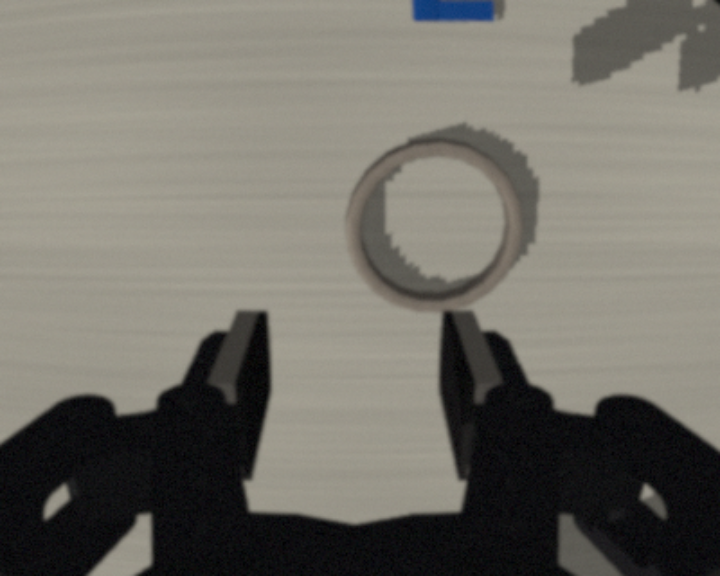

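The crop shows the bangle centred at crop (435,225), exactly as predicted, with the left band midway between the fingers (column about 355). I descend.

>>> step_arm --motion "0 0 15 0 0 0;0 0 30 0 0 0;0 0 45 0 0 0;0 0 60 0 0 0;0 0 75 0 0 0;0 0 87 0 0 0;0 0 95 0 0 0;0 0 100 0 0 0;0 0 101 0 0 0;0 0 101 0 0 0;0 0 101 0 0 0"

```text
time_s: 13.57
eef_pos: [446.1, 34.2, -1.2]
tool_rot: [3.141, -0.001, -0.0]
force: [0.4, -1.1, -0.4]
gripper_width: 0.465
finger_force: 0.0
```

>>> step_arm --motion "0 0 0 0 0 0;0 0 0 0 0 0;0 0 0 0 0 0;0 0 0 0 0 0;0 0 0 0 0 0;0 0 0 0 0 0" --gripper 0

```text
time_s: 14.07
eef_pos: [445.8, 34.2, -1.4]
tool_rot: [3.141, -0.001, -0.0]
force: [-1.0, 0.1, 4.1]
gripper_width: 0.026
finger_force: 57.8
```

>>> step_arm --motion "0 0 -5 0 0 0;0 0 -15 0 0 0;0 0 -30 0 0 0;0 0 -40 0 0 0;0 0 -40 0 0 0;0 0 -40 0 0 0"

```text
time_s: 14.57
eef_pos: [445.9, 34.2, 38.8]
tool_rot: [3.141, -0.002, -0.0]
force: [-0.1, 0.4, -0.8]
gripper_width: 0.026
finger_force: 58.5
```

Run:
```python
from h import *
st();im=snap('wrist','w6.png');find('bangle_b','wrist')
cv2.imwrite('pics/w6c.png',cv2.resize(im[120:440,120:520],None,fx=1.8,fy=1.8)[:,:,::-1])
```

```text
14.57 [445.9  34.2  38.8] [ 3.141e+00 -2.000e-03 -0.000e+00] F [-0.1  0.4 -0.8] w 2.2 ff 58.5
```

View pics/w6c.png

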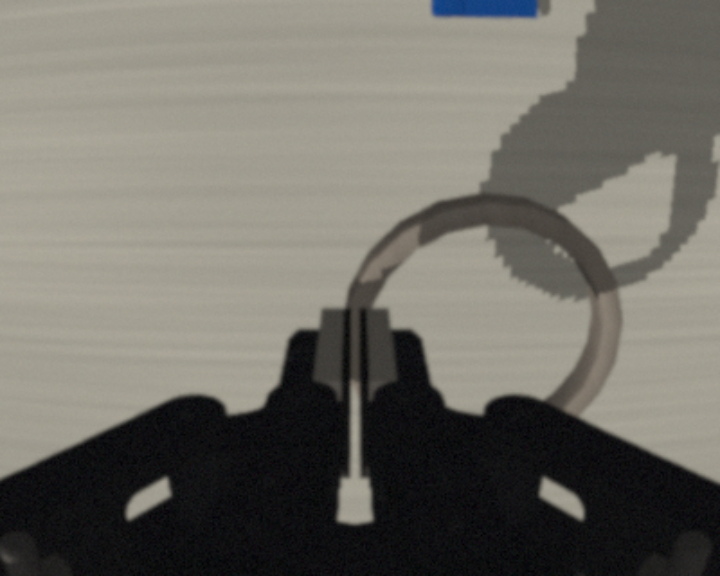

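The crop shows the bangle gripped by its band at (355,310), hanging level to the right. I carry it to the dabba.

>>> step_arm --motion "0 0 -20 0 0 0;0 0 -50 0 0 0;0 0 -80 0 0 0;20 20 -95 0 0 0;45 50 -100 0 0 0;70 80 -100 0 0 0;95 105 -100 0 0 0;120 130 -100 0 0 0;140 150 -100 0 0 0;148 157 -100 0 0 0;148 157 -100 0 0 0;148 157 -100 0 0 0"

```text
time_s: 15.67
eef_pos: [592.5, -122.6, 136.7]
tool_rot: [-3.14, 0.002, -0.001]
force: [-0.2, -0.6, -1.6]
gripper_width: 0.022
finger_force: 58.6
```

Run:
```python
from h import *
st();go(594,-123,26,0)
```

```text
15.67 [ 592.5 -122.6  136.7] [-3.14e+00  2.00e-03 -1.00e-03] F [-0.2 -0.6 -1.6] w 1.9 ff 58.6
shift [  1.7   0.6 110.7] turn [-0.001  0.002 -0.001]
```

>>> step_arm --motion "0 0 12 0 0 0;0 0 26 0 0 0;0 0 40 0 0 0;0 0 54 0 0 0;0 0 68 0 0 0;0 0 82 0 0 0;0 0 94 0 0 0;0 0 103 0 0 0;0 0 109 0 0 0;0 0 112 0 0 0;0 0 112 0 0 0;0 0 112 0 0 0"

```text
time_s: 16.67
eef_pos: [594.1, -124.0, 26.9]
tool_rot: [3.139, -0.002, -0.0]
force: [0.8, -5.3, 0.1]
gripper_width: 0.016
finger_force: 61.2
```

>>> step_arm --motion "0 0 0 0 0 0;0 0 0 0 0 0;0 0 0 0 0 0;0 0 0 0 0 0;0 0 -10 0 0 0;0 0 -30 0 0 0;0 0 -60 0 0 0;0 0 -90 0 0 0;0 0 -120 0 0 0;0 0 -140 0 0 0;0 0 -145 0 0 0;0 0 -145 0 0 0" --gripper 16

```text
time_s: 17.67
eef_pos: [594.3, -122.7, 173.0]
tool_rot: [3.14, -0.004, 0.0]
force: [0.1, 0.1, 0.3]
gripper_width: 0.19
finger_force: 0.0
```

Run:
```python
from h import *
st()
for c in ('top','side'): snap(c,c+'2.png');find('bangle_a',c)
go(552,375+0,170,0.67)
```

```text
17.67 [ 594.3 -122.7  173. ] [ 3.14  -0.004  0.   ] F [0.1 0.1 0.3] w 16.2 ff 0.0
bangle_a top [568.9 353.3  -1.9] 0.68
bangle_a top [ 592.6 -157.3   15.6] 0.47
bangle_a side [574.  352.8  -0.8] 0.6
shift [-4.00e+01 -4.97e+02 -4.00e-01] turn [-0.003  0.003 -0.67 ]
```

Bangle 1 has been knocked to about (571,353), and the other bangle shows in the dabba. I move to it.

>>> step_arm --motion "-2 -40 0 0 0 0;-4 -80 0 0 0 0;-6 -120 0 0 0 0;-8 -160 0 0 0 0;-10 -200 0 0 0 0;-12 -240 0 0 0 0;-14 -280 0 0 0 0;-16 -320 0 0 0 0;-18 -360 0 0 0 0;-20 -400 0 0 0 0;-22 -425 0 0 0 0;-23 -440 10 0 0 0" --gripper 40

```text
time_s: 18.87
eef_pos: [569.9, 320.7, 161.0]
tool_rot: [-3.14, -0.001, 0.003]
force: [1.2, -0.2, 0.6]
gripper_width: 0.467
finger_force: 0.0
```

>>> step_arm --motion "0 -4 15 0 0 0;0 -4 30 0 0 0;0 -4 45 0 0 0;0 -4 55 0 0 0;0 -4 60 0 0 0;0 -4 60 0 0 0;0 -4 60 0 0 0"

```text
time_s: 19.45
eef_pos: [570.5, 320.5, 100.8]
tool_rot: [3.141, 0.0, -0.001]
force: [0.2, 0.5, 1.2]
gripper_width: 0.47
finger_force: 0.0
```

Run:
```python
from h import *
st();im=snap('wrist','w7.png');find('bangle_a','wrist')
P=[571,353]
print([wproj([P[0]+34.5*np.cos(a),P[1]+34.5*np.sin(a),10]).round() for a in(0,1.57,3.14,4.71)])
cv2.imwrite('pics/w7c.png',cv2.resize(im[120:440,120:520],None,fx=1.8,fy=1.8)[:,:,::-1])
```

```text
19.45 [570.5 320.5 100.8] [ 3.141e+00  0.000e+00 -1.000e-03] F [0.2 0.5 1.2] w 40.2 ff 0.0
[array([270., 195.]), array([223., 244.]), array([273., 290.]), array([322., 244.])]
```

View pics/w7c.png

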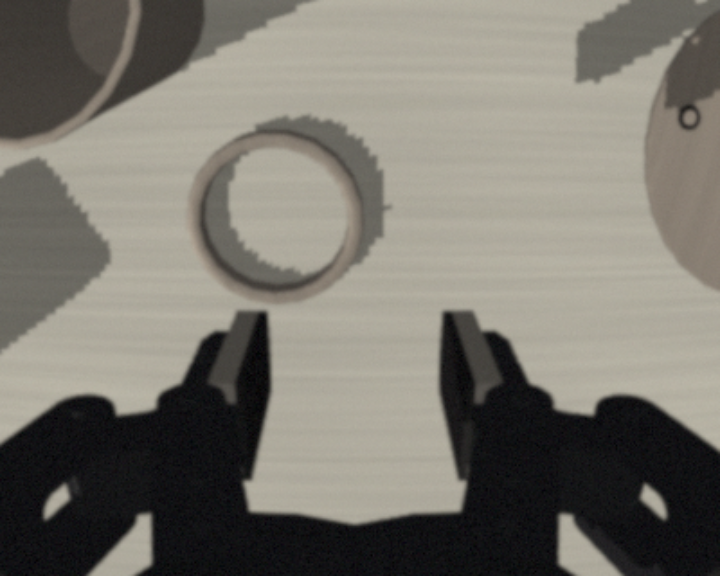

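The crop shows the bangle centred at crop (275,216), matching (573,353), with its right band between the fingers. I descend, grip and lift.

>>> step_arm --motion "0 -0.5 15 0 0 0;0 -0.5 30 0 0 0;1 -0.5 45 0 0 0;2 -0.5 60 0 0 0;2 -0.5 75 0 0 0;2 -0.5 87 0 0 0;2 -0.5 95 0 0 0;2 -0.5 100 0 0 0;2 -0.5 101 0 0 0;2 -0.5 101 0 0 0;2 -0.5 101 0 0 0"

```text
time_s: 20.47
eef_pos: [573.0, 322.1, 1.0]
tool_rot: [-3.141, -0.001, -0.0]
force: [0.5, 0.5, 0.6]
gripper_width: 0.466
finger_force: 0.0
```

>>> step_arm --motion "0 0 0 0 0 0;0 0 0 0 0 0;0 0 0 0 0 0;0 0 0 0 0 0;0 0 0 0 0 0;0 0 0 0 0 0;0 0 -10 0 0 0;0 0 -30 0 0 0;0 0 -60 0 0 0;0 0 -85 0 0 0;0 0 -100 0 0 0;0 0 -100 0 0 0" --gripper 0

```text
time_s: 21.47
eef_pos: [575.1, 323.0, 105.4]
tool_rot: [-3.139, -0.008, -0.0]
force: [-0.6, -0.4, 1.1]
gripper_width: -0.002
finger_force: 0.0
```

Run:
```python
from h import *
st();im=snap('wrist','w8.png');find('bangle_a','wrist');go(592.5,-173,170,0)
```

```text
21.47 [575.1 323.  105.4] [-3.139 -0.008 -0.   ] F [-0.6 -0.4  1.1] w -0.1 ff 0.0
shift [ 20.3 494.9 -69.9] turn [-0. -0. -0.]
```

Run:
```python
from h import *
for c in ('wrist','top','side'): snap(c,c+'9.png');find('bangle_a',c)
```

```text
bangle_a top [ 596.1 -157.4   15.2] 0.66
bangle_a top [568.7 349.3   2.4] 0.6
bangle_a side [575.4 353.9  -0.8] 0.87
bangle_a side [ 640.3 -391.7    2.1] 0.22
```

>>> step_arm --motion "0 0 0 0 0 0;0 0 0 0 0 0;0 0 0 0 0 0;0 0 0 0 0 0" --gripper 40

```text
time_s: 22.2
eef_pos: [572.4, 321.8, 100.0]
tool_rot: [-3.142, 0.0, -0.0]
force: [0.3, 0.0, -0.5]
gripper_width: 0.467
finger_force: 0.0
```

Run:
```python
from h import *
st();im=snap('wrist','w10.png');find('bangle_a','wrist')
g=im[:,:,1]
# search ring: template by projecting circle, score edge gradient
gx=cv2.Sobel(cv2.GaussianBlur(g,(0,0),1),cv2.CV_32F,1,0);gy=cv2.Sobel(cv2.GaussianBlur(g,(0,0),1),cv2.CV_32F,0,1);m=np.minimum(np.hypot(gx,gy),150)
A=np.linspace(0,6.28,90)
best=[]
for x in np.arange(540,600,1.5):
  for y in np.arange(330,385,1.5):
    sc=0
    for r,z in((34.5,10),(28.5,10)):
      q=np.array([wproj([x+r*np.cos(a),y+r*np.sin(a),z]) for a in A[::3]]).round().astype(int)
      ok=(q[:,0]>=0)&(q[:,0]<640)&(q[:,1]>=0)&(q[:,1]<300);sc+=m[q[ok,1],q[ok,0]].sum()
    best.append((sc,x,y))
print(sorted(best)[-4:])
```

```text
22.2 [572.4 321.8 100. ] [-3.142  0.    -0.   ] F [ 0.3  0.  -0.5] w 39.9 ff 0.0
bangle_a wrist [603.4 142.   41.9] 0.32Traceback (most recent call last):
  File "<stdin>", line 12, in <module>
  File "h.py", line 23, in wproj
    i=eyes.camera_info('wrist');K=np.array(i['intrinsics']);R=Rotation.from_euler('xyz',i['attitude']).as_matrix()
ValueError: time passes only in moves, steps and waits
```

The bangle did not move; the tips only caught its top edge. I go about 7 mm lower.

>>> step_arm --motion "0 0 15 0 0 0;0 0 30 0 0 0;0 0 45 0 0 0;0 0 60 0 0 0;0 0 75 0 0 0;0 0 87 0 0 0;0 0 97 0 0 0;0 0 103 0 0 0;0 0 106 0 0 0;0 0 106 0 0 0;0 0 106 0 0 0"

```text
time_s: 23.22
eef_pos: [572.9, 322.0, -5.3]
tool_rot: [-3.141, -0.001, -0.0]
force: [0.6, 0.3, 0.2]
gripper_width: 0.472
finger_force: 0.0
```

>>> step_arm --motion "0 0 0 0 0 0;0 0 0 0 0 0;0 0 0 0 0 0;0 0 0 0 0 0;0 0 0 0 0 0;0 0 0 0 0 0" --gripper 0

```text
time_s: 23.72
eef_pos: [572.9, 322.0, -5.0]
tool_rot: [-3.141, -0.001, -0.0]
force: [-0.8, -1.4, 6.4]
gripper_width: 0.047
finger_force: 56.2
```

>>> step_arm --motion "0 0 -10 0 0 0;0 0 -30 0 0 0;0 0 -60 0 0 0;0 0 -90 0 0 0;0 0 -120 0 0 0;0 0 -140 0 0 0;0 0 -145 0 0 0;0 0 -145 0 0 0"

```text
time_s: 24.38
eef_pos: [573.4, 322.2, 141.1]
tool_rot: [-3.14, -0.004, -0.0]
force: [-0.0, -1.2, -0.8]
gripper_width: 0.047
finger_force: 55.8
```

Run:
```python
from h import *
st();go(592.5,-173,140,0)
```

```text
24.38 [573.4 322.2 141.1] [-3.14  -0.004 -0.   ] F [-0.  -1.2 -0.8] w 4.0 ff 55.8
shift [ 19.2 495.2   0.6] turn [-0.001 -0.004 -0.   ]
```

>>> step_arm --motion "1 25 0 0 0 0;3 60 0 0 0 0;5 100 0 0 0 0;7 140 0 0 0 0;9 180 0 0 0 0;11 220 0 0 0 0;13 260 0 0 0 0;14 300 0 0 0 0;16 340 0 0 0 0;17 380 0 0 0 0;18 420 0 0 0 0;19 455 0 0 0 0"

```text
time_s: 25.38
eef_pos: [589.4, -135.2, 136.2]
tool_rot: [-3.14, 0.004, -0.001]
force: [0.2, 0.1, -0.3]
gripper_width: 0.048
finger_force: 55.9
```

>>> step_arm --motion "0 22 0 0 0 0;0 34 0 0 0 0;0 40 0 0 0 0;0 40 0 0 0 0;0 40 15 0 0 0;0 40 30 0 0 0;0 40 50 0 0 0;0 40 70 0 0 0;0 40 88 0 0 0;0 40 100 0 0 0;0 40 106 0 0 0;0 40 108 0 0 0"

```text
time_s: 26.38
eef_pos: [590.5, -170.7, 30.0]
tool_rot: [-3.139, 0.003, 0.001]
force: [-2.8, 6.8, 3.7]
gripper_width: 0.046
finger_force: 59.0
```

>>> step_arm --motion "0 0 2 0 0 0;0 0 4 0 0 0;0 0 4 0 0 0"

```text
time_s: 26.63
eef_pos: [592.9, -170.6, 29.2]
tool_rot: [-3.139, -0.003, 0.001]
force: [2.0, 11.1, 5.1]
gripper_width: 0.044
finger_force: 61.7
```

>>> step_arm --motion "0 0 0 0 0 0;0 0 0 0 0 0;0 0 0 0 0 0;0 0 0 0 0 0;0 0 -10 0 0 0;0 0 -30 0 0 0;0 0 -60 0 0 0;0 0 -90 0 0 0;0 0 -120 0 0 0;0 0 -140 0 0 0;0 0 -145 0 0 0;0 0 -145 0 0 0" --gripper 16

```text
time_s: 27.63
eef_pos: [593.0, -173.7, 175.2]
tool_rot: [3.139, -0.005, 0.0]
force: [0.1, 0.1, -0.7]
gripper_width: 0.189
finger_force: 0.0
```

>>> step_arm --motion "-20 0 0 0 0 0;-50 -10 0 0 0 0;-80 -20 0 0 0 0;-100 -25 0 0 0 0;-110 -25 0 0 0 0;-110 -25 0 0 0 0;-110 -25 0 0 0 0"

```text
time_s: 28.22
eef_pos: [480.7, -147.8, 170.8]
tool_rot: [-3.141, 0.001, -0.001]
force: [1.2, -0.5, 1.1]
gripper_width: 0.19
finger_force: 0.0
```

Run:
```python
from h import *
st();im=snap('wrist','w11.png');find('bangle_a','wrist');find('dabba_rim','wrist');find('dabba','wrist');u=wproj([594,-147,40]);print(u)
t=snap('top','t11.png')
find('dabba','top');find('dabba_rim','top');find('bangle_a','top');find('pill_box','top');find('kumkum_box','top');find('barrel_center','top');find('knob_center','top');find('collar_pointer','top');find('pump_lid','top')
snap('side','s11.png');find('dabba_rim','side');find('dabba','side');find('barrel_center','side');find('pump_lid','side')
u,v=u.astype(int);a=im[max(0,v-150):v+150,max(0,u-150):u+150]
b=cv2.resize(t[190:290,200:440],(720,300),interpolation=cv2.INTER_CUBIC)
a=cv2.resize(a,(300,300));c=np.zeros((600,720,3),np.uint8);c[:300]=b;c[300:,:300]=a
cv2.imwrite('pics/c11.png',c[:,:,::-1])
```

```text
28.22 [ 480.7 -147.8  170.8] [-3.141e+00  1.000e-03 -1.000e-03] F [ 1.2 -0.5  1.1] w 16.2 ff 0.0
dabba_rim wrist [ 595.6 -147.7   86.2] 0.68
[315.78024559  85.47710492]
dabba top [ 595.1 -149.     3.7] 0.77
dabba top [727.9 214.5   1.2] 0.5
dabba_rim top [ 593.4 -148.4   89.7] 0.94
bangle_a top [ 595.4 -162.    16.1] 0.57
pill_box top [ 589.1 -147.2    1.8] 0.45
pill_box top [ 4.025e+02 -2.322e+02 -3.000e-01] 0.41
pill_box top [ 428.7 -396.2    1.6] 0.36
kumkum_box top [ 7.287e+02  2.116e+02 -6.000e-01] 0.27
barrel_center top [609.5 141.3  42.3] 0.63
barrel_center top [ 588.2 -142.3   29.5] 0.43
knob_center top [605.2 143.2  63.8] 0.61
collar_pointer top [621.  172.6  20.7] 0.64
pump_lid top [607.1 138.4  -2.2] 0.76
pump_lid top [608.8 140.8  38.2] 0.15
dabba_rim side [ 593.1 -143.5   85.4] 0.93
barrel_center side [603.1 143.6  35.8] 0.62
pump_lid side [ 6.052e+02  1.397e+02 -3.000e-01] 0.68
```

View pics/c11.png

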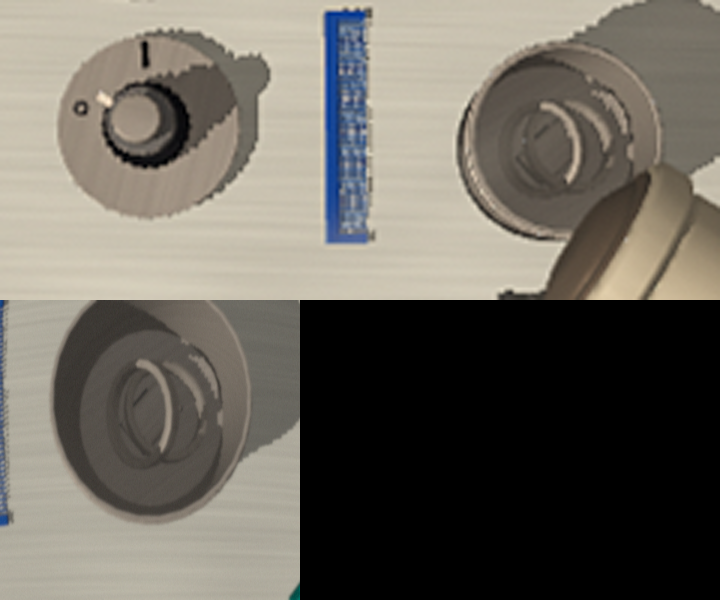

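The crop shows the pill box and both bangles lying low in the dabba (about (560,140) in its upper part). On the lid the pointer stands near the open ring, left at (82,108), and the closed bar is at (145,55), which is clockwise. Next the lid: I grip its barrel at two yaws to centre it, then carry it.

>>> step_arm --motion "10 -25 0 0 0 -0.12;22 -50 0 0 0 -0.24;33 -75 0 0 0 -0.36;44 -100 0 0 0 -0.48;55 -125 0 0 0 -0.6;66 -150 0 0 0 -0.72;77 -175 0 0 0 -0.84;88 -200 0 0 0 -0.96;99 -225 0 0 0 -1.08;110 -250 0 0 0 -1.2;118 -275 0 0 0 -1.32;125 -288 0 0 0 -1.44" --gripper 75

```text
time_s: 30.17
eef_pos: [606.5, 142.6, 172.0]
tool_rot: [-3.141, -0.001, 1.448]
force: [-1.3, 0.5, 0.4]
gripper_width: 0.877
finger_force: 0.0
```

Run:
```python
from h import *
st();go(606.3,141.8,30,1.571)
```

```text
30.17 [606.5 142.6 172. ] [-3.141e+00 -1.000e-03  1.448e+00] F [-1.3  0.5  0.4] w 74.9 ff 0.0
shift [-1.00e+00 -1.00e-01  1.42e+02] turn [-0.    -0.001 -0.123]
```

>>> step_arm --motion "0 0 12 0 0 -0.06;-1 0 28 0 0 -0.12;-1 0 44 0 0 -0.123;-1 0 60 0 0 -0.123;-1 0 76 0 0 -0.123;-1 0 92 0 0 -0.123;-1 0 108 0 0 -0.123;-1 0 122 0 0 -0.123;-1 0 133 0 0 -0.123;-1 0 140 0 0 -0.123;-1 0 142 0 0 -0.123;-1 0 142 0 0 -0.123"

```text
time_s: 31.17
eef_pos: [606.0, 138.8, 29.8]
tool_rot: [-3.141, 0.0, 1.563]
force: [0.1, 0.1, -0.6]
gripper_width: 0.88
finger_force: 0.0
```

>>> step_arm --motion "0 0 2 0 0 0;0 0 5 0 0 0;0 0 7 0 0 0;0 0 7 0 0 0"

```text
time_s: 31.5
eef_pos: [606.1, 138.8, 23.0]
tool_rot: [-3.142, -0.0, 1.563]
force: [-0.5, -1.0, 0.4]
gripper_width: 0.879
finger_force: 0.0
```

>>> step_arm --motion "0 0 0 0 0 0;0 0 0 0 0 0;0 0 0 0 0 0;0 0 0 0 0 0;0 0 0 0 0 0" --gripper 30

```text
time_s: 31.92
eef_pos: [606.2, 138.8, 23.7]
tool_rot: [-3.141, 0.0, 1.563]
force: [-3.6, -0.5, 6.2]
gripper_width: 0.515
finger_force: 62.4
```

>>> step_arm --motion "0 0 0 0 0 0;0 0 0 0 0 0;0 0 0 0 0 0;0 0 -2 0 0 0;2 0 -4 0 0 0.1;3 0 -4 0 0 0.22;3 0 -4 0 0 0.34;3 0 -4 0 0 0.46;3 0 -4 0 0 0.58;3 0 -4 0 0 0.7;3 0 -4 0 0 0.82;3 0 -4 0 0 0.94" --gripper 75

```text
time_s: 32.92
eef_pos: [606.3, 141.8, 27.2]
tool_rot: [3.141, -0.0, 0.617]
force: [0.5, 0.5, 0.1]
gripper_width: 0.883
finger_force: 0.0
```

>>> step_arm --motion "0 0 0 0 0 0.12;0 0 0 0 0 0.24;0 0 0 0 0 0.36;0 0 0 0 0 0.48;0 0 0 0 0 0.6;0 0 0 0 0 0.63;0 0 0 0 0 0.63;0 0 0 0 0 0.63"

```text
time_s: 33.58
eef_pos: [606.3, 141.8, 27.2]
tool_rot: [-3.142, -0.0, -0.006]
force: [0.4, -0.7, 0.8]
gripper_width: 0.877
finger_force: 0.0
```

Run:
```python
from h import *
st();go(606.2,141.8,24,0);snap('top');find('knob_center','top');find('barrel_center','top')
```

```text
33.58 [606.3 141.8  27.2] [-3.142 -0.    -0.006] F [ 0.4 -0.7  0.8] w 74.9 ff 0.0
shift [-0.1 -0.   3.2] turn [-0.    -0.    -0.006]
knob_center top [ 589.3 -145.6    4.5] 0.26
knob_center top [648.7 410.3   0.7] 0.16
barrel_center top [609.6 140.2  39.9] 0.82
```

>>> step_arm --motion "0 0 2 0 0 0;0 0 2 0 0 0;0 0 2 0 0 0;0 0 2 0 0 0;0 0 2 0 0 0;0 0 2 0 0 0;0 0 2 0 0 0;0 0 2 0 0 0" --gripper 30

```text
time_s: 34.4
eef_pos: [606.3, 141.9, 25.2]
tool_rot: [-3.141, -0.0, -0.007]
force: [-1.1, 1.0, 1.3]
gripper_width: 0.514
finger_force: 62.4
```

>>> step_arm --motion "0 0 -3 0 0 0;0 0 -10 0 0 0;0 0 -20 0 0 0;0 0 -35 0 0 0;0 0 -50 0 0 0;0 0 -68 0 0 0;0 0 -86 0 0 0;0 0 -104 0 0 0;0 0 -118 0 0 0;0 0 -124 0 0 0;0 0 -125 0 0 0;0 0 -125 0 0 0"

```text
time_s: 35.4
eef_pos: [606.0, 141.7, 150.0]
tool_rot: [3.141, 0.0, -0.007]
force: [-0.7, -0.5, -6.7]
gripper_width: 0.516
finger_force: 62.0
```

Run:
```python
from h import *
st();snap('side','s12.png');find('barrel_center','side');find('pump_lid','side');go(593.5,-147,150,0)
```

```text
35.4 [606.  141.7 150. ] [ 3.141  0.    -0.007] F [-0.7 -0.5 -6.7] w 44.0 ff 62.0
barrel_center side [608.4 142.6 160. ] 0.91
pump_lid side [609.2 144.4 125.9] 0.93
shift [ -9.6 288.8  -1.5] turn [ 0.     0.003 -0.007]
```

>>> step_arm --motion "-1 15 0 0 0 0;-2 40 0 0 0 0;-3 70 0 0 0 0;-4 100 0 0 0 0;-5 130 0 0 0 0;-6 160 0 0 0 0;-7 190 0 0 0 0;-8 220 0 0 0 0;-9 245 0 0 0 0;-10 267 0 0 0 0;-10 282 0 0 0 0;-10 288 0 0 0 0"

```text
time_s: 36.55
eef_pos: [593.5, -148.7, 149.5]
tool_rot: [3.141, 0.001, -0.01]
force: [-0.4, -0.1, -6.7]
gripper_width: 0.518
finger_force: 62.4
```

>>> step_arm --motion "0 1 0 0 0 0;0 1 0 0 0 0;0 1 0 0 0 0;0 1 5 0 0 0;0 1 12 0 0 0;0 1 17 0 0 0;0 1 20 0 0 0;0 1 20 0 0 0;0 1 20 0 0 0"

```text
time_s: 37.3
eef_pos: [593.9, -146.9, 129.6]
tool_rot: [-3.141, 0.001, -0.007]
force: [-0.8, -0.4, -6.2]
gripper_width: 0.512
finger_force: 62.4
```

Run:
```python
from h import *
st()
for c in('side','wrist'):
    im=snap(c,c+'13.png')
    for n in('dabba_rim','dabba','barrel_center','knob_center','pump_lid'):find(n,c)
P=state()['eef_pos']
u,v=proj('side',[593,-147,100]).astype(int)
cv2.imwrite('pics/s13c.png',cv2.resize(cv2.imread('pics/side13.png')[v-50:v+50,u-65:u+65],None,fx=6,fy=6,interpolation=2))
```

```text
37.3 [ 593.9 -146.9  129.6] [-3.141e+00  1.000e-03 -7.000e-03] F [-0.8 -0.4 -6.2] w 43.8 ff 62.4
dabba_rim side [ 593.7 -144.6   86.9] 0.61
dabba side [ 591.7 -144.1   -2.6] 0.9
barrel_center side [ 593.8 -146.8  140.4] 0.83
barrel_center side [610.7  -4.9  -1.9] 0.67
knob_center side [ 594.3 -143.5  168.2] 0.65
knob_center side [ 593.5 -138.8   24.4] 0.32
pump_lid side [ 596.6 -146.4  103.1] 0.57
pump_lid side [ 594.5 -149.8  130.8] 0.28
barrel_center wrist [ 596.9 -150.5  142.3] 0.82
barrel_center wrist [747.1  22.7   3. ] 0.27
knob_center wrist [ 592.9 -147.8  168.8] 0.9
pump_lid wrist [ 595.4 -144.7  104.7] 0.73
```

>>> step_arm --motion "0 0 4 0 0 0;0 0 8 0 0 0;0 0 12 0 0 0;0 0 15 0 0 0;0 0 18 0 0 0;0 0 18 0 0 0"

```text
time_s: 38.4
eef_pos: [593.5, -146.9, 111.0]
tool_rot: [-3.141, 0.002, -0.007]
force: [-0.1, -0.0, -6.2]
gripper_width: 0.511
finger_force: 62.4
```

>>> step_arm --motion "0 0 2 0 0 0;0 0 4 0 0 0;0 0 6 0 0 0;0 0 6 0 0 0"

```text
time_s: 38.73
eef_pos: [593.8, -147.0, 105.6]
tool_rot: [-3.141, 0.001, -0.007]
force: [-0.4, 0.3, -5.5]
gripper_width: 0.518
finger_force: 62.4
```

>>> step_arm --motion "0 0 1 0 0 0;0 0 1 0 0 0;0 0 1 0 0 0"

```text
time_s: 38.98
eef_pos: [594.3, -147.2, 105.3]
tool_rot: [3.141, -0.0, -0.007]
force: [-0.1, -0.5, -5.1]
gripper_width: 0.515
finger_force: 62.5
```

>>> step_arm --motion "0 0 1 0 0 0;0 0 1 0 0 0;0 0 1 0 0 0"

```text
time_s: 39.23
eef_pos: [594.3, -147.2, 105.2]
tool_rot: [3.141, -0.0, -0.007]
force: [-5.0, 1.2, 4.3]
gripper_width: 0.514
finger_force: 63.2
```

>>> step_arm --motion "0 0 0 0 0 0;0 0 0 0 0 0;0 0 0 0 0 0;0 0 0 0 0 0;0 0 0 0 0 0;0 0 -5 0 0 0;0 0 -15 0 0 0;0 0 -28 0 0 0;0 0 -38 0 0 0;0 0 -40 0 0 0;0 0 -40 0 0 0" --gripper 85

```text
time_s: 40.15
eef_pos: [595.3, -147.7, 146.3]
tool_rot: [3.14, -0.003, -0.007]
force: [0.4, -0.1, 0.3]
gripper_width: 0.995
finger_force: 0.0
```

>>> step_arm --motion "0 0 0 0 0 -0.11;0 0 0 0 0 -0.22;0 0 0 0 0 -0.33;0 0 0 0 0 -0.44;0 0 0 0 0 -0.55;0 0 0 0 0 -0.66;0 0 0 0 0 -0.77;0 0 0 0 0 -0.88;0 0 0 0 0 -0.98;0 0 0 0 0 -1.05;0 0 0 0 0 -1.08;0 0 0 0 0 -1.08"

```text
time_s: 41.15
eef_pos: [593.7, -147.0, 143.5]
tool_rot: [-3.141, 0.0, 1.073]
force: [0.3, 0.6, -0.1]
gripper_width: 0.993
finger_force: 0.0
```

Run:
```python
from h import *
st()
for c in('side','wrist','top'):
    im=snap(c,c+'14.png')
    for n in('collar_pointer','barrel_center','knob_center','pump_lid','dabba'):find(n,c)
go(594,-147,86,1.08)
u,v=proj('side',[593,-147,110]).astype(int)
a=cv2.resize(cv2.imread('pics/side14.png')[v-45:v+55,u-60:u+60],(400,333),interpolation=2)
b=cv2.resize(cv2.imread('pics/wrist14.png')[150:400,170:470],(400,333),interpolation=2)
cv2.imwrite('pics/c14.png',np.hstack([a,b]))
```

```text
41.15 [ 593.7 -147.   143.5] [-3.141  0.     1.073] F [ 0.3  0.6 -0.1] w 84.8 ff 0.0
collar_pointer side [ 616.8 -117.9  104.3] 0.75
barrel_center side [ 594.3 -146.9  116.4] 0.6
knob_center side [ 596.4 -143.4  145.2] 0.41
pump_lid side [ 602.1 -148.6   79.9] 0.92
dabba side [ 590.3 -145.8    0.6] 0.82
collar_pointer wrist [ 613.7 -116.3   99.3] 0.57
barrel_center wrist [ 594.9 -150.2  123.9] 0.7
knob_center wrist [ 592.4 -143.2  149. ] 0.82
pump_lid wrist [ 594.6 -145.1   79.2] 0.87
pump_lid wrist [607.4  -1.5   1.2] 0.57
dabba wrist [ 617.  -115.6  100.2] 0.59
knob_center top [744.3  25.1   1.3] 0.6
shift [ 0.1 -0.1 58.1] turn [-0.    -0.    -0.007]
```

View pics/c14.png

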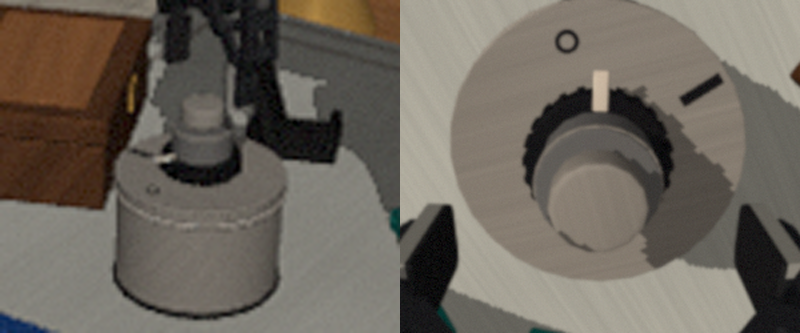

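Last view: left half, the lid sits level on the dabba. Right half, the pointer is straight up at (600,90) midway between the finger sides, the open ring at (567,42) and the closed bar clockwise at (700,90). I descend to the collar.

>>> step_arm --motion "0 0 6 0 0 0;0 0 14 0 0 0;0 0 22 0 0 0;0 0 30 0 0 0;0 0 38 0 0 0;0 0 44 0 0 0;0 0 49 0 0 0;0 0 52 0 0 0;0 0 52 0 0 0"

```text
time_s: 42.8
eef_pos: [593.7, -146.9, 91.2]
tool_rot: [-3.14, 0.0, 1.073]
force: [-0.1, 0.6, -1.0]
gripper_width: 0.993
finger_force: 0.0
```

>>> step_arm --motion "0 0 2 0 0 0;0 0 4 0 0 0;0 0 5 0 0 0;0 0 5 0 0 0"

```text
time_s: 43.13
eef_pos: [594.1, -147.1, 87.0]
tool_rot: [-3.142, -0.0, 1.073]
force: [-0.2, -0.6, 0.2]
gripper_width: 0.997
finger_force: 0.0
```

>>> step_arm --motion "0 0 0 0 0 0;0 0 0 0 0 0;0 0 0 0 0 0;0 0 0 0 0 0;0 0 0 0 0 0" --gripper 30

```text
time_s: 43.55
eef_pos: [594.9, -147.5, 88.2]
tool_rot: [3.14, -0.0, 1.073]
force: [-1.3, 0.3, 5.2]
gripper_width: 0.671
finger_force: 64.4
```

>>> step_arm --motion "0 0 0 0 0 0.09;0 0 0 0 0 0.18;0 0 0 0 0 0.27;0 0 0 0 0 0.36;0 0 0 0 0 0.45;0 0 0 0 0 0.54;0 0 0 0 0 0.63;0 0 0 0 0 0.72;0 0 0 0 0 0.81;0 0 0 0 0 0.9;0 0 0 0 0 0.9"

```text
time_s: 44.47
eef_pos: [594.7, -147.4, 88.2]
tool_rot: [3.141, -0.001, 0.169]
force: [-0.8, 0.9, 5.8]
gripper_width: 0.664
finger_force: 64.7
```

Run:
```python
from h import *
st();print(state()['moment']);im=snap('wrist','w15.png');find('collar_pointer','wrist');snap('side');find('collar_pointer','side');find('pump_lid','side')
```

```text
44.47 [ 594.7 -147.4   88.2] [ 3.141e+00 -1.000e-03  1.690e-01] F [-0.8  0.9  5.8] w 56.7 ff 64.7
[-0.09143988  0.09146436 -0.04518853]
collar_pointer wrist [ 633.1 -142.3  104.5] 0.56
collar_pointer wrist [ 598.1 -145.4  147.6] 0.48
collar_pointer side [ 629.4 -146.3  102.7] 0.67
pump_lid side [ 597.2 -147.9   80. ] 0.89
pump_lid side [ 598.2 -147.3  145.6] 0.52
```

>>> step_arm --motion "0 0 0 0 0 0.06;0 0 0 0 0 0.12;0 0 0 0 0 0.18;0 0 0 0 0 0.18"

```text
time_s: 45.05
eef_pos: [594.9, -147.6, 88.2]
tool_rot: [3.14, -0.002, -0.009]
force: [0.4, 1.1, 5.4]
gripper_width: 0.669
finger_force: 64.6
```

Run:
```python
from h import *
st();print(state()['moment']);im=snap('wrist','w16.png');find('collar_pointer','wrist')
```

```text
45.05 [ 594.9 -147.6   88.2] [ 3.14e+00 -2.00e-03 -9.00e-03] F [0.4 1.1 5.4] w 57.1 ff 64.6
[-0.12977178  0.06064743  0.07243704]
collar_pointer wrist [ 634.  -146.7  100.6] 0.62
collar_pointer wrist [ 594.8 -145.4   78.8] 0.61
```

```bash
cat > pol.py <<'E'
from h import *
import sys
def polar(fn,cx,cy):
    i=eyes.camera_info('wrist');K=np.array(i['intrinsics']);R=Rotation.from_euler('xyz',i['attitude']).as_matrix()
    im=snap('wrist',fn)[:,:,1]
    def samp(r,z):
        A=np.radians(np.arange(-100,140,1));P=np.c_[cx+r*np.cos(A),cy+r*np.sin(A),np.full(A.size,z)]
        p=(P-i['eye'])@R;p[:,1:]*=-1;rr=np.hypot(p[:,0],p[:,1]);t=np.arctan2(rr,p[:,2])
        u=K[0,2]+K[0,0]*t*p[:,0]/rr;v=K[1,2]+K[1,1]*t*p[:,1]/rr
        return np.degrees(A),cv2.remap(im,np.float32(u)[None],np.float32(v)[None],1)[0].astype(float)
    A,b=samp(52,94);print('dark plate',[(int(a),int(x)) for a,x in zip(A,b) if x<60])
    for z in(104,):
        A,b=samp(35,z);A2=A[b>np.median(b)+25];print('bright ptr',A2.astype(int).tolist(),np.median(b))
polar(sys.argv[1],594,-147.2)
E
python3 pol.py w17.png
```

```text
dark plate [(-100, 27), (-4, 41), (-3, 32), (-2, 29), (-1, 30), (0, 51), (65, 49), (66, 55), (74, 55), (98, 43), (99, 26), (100, 29), (101, 23), (102, 18), (103, 22), (104, 37), (110, 44), (111, 39), (112, 42), (113, 53), (114, 54), (115, 38), (116, 21), (117, 23), (118, 24), (119, 17), (119, 20), (121, 24), (122, 26), (123, 24), (124, 25), (125, 23), (126, 22), (127, 15), (128, 18), (129, 17), (130, 20), (131, 19), (132, 31)]
bright ptr [-7, -6, -5, -4, -3, -2, -1, 0, 1, 2, 14, 16, 17, 18, 19, 20, 21, 22, 23, 24, 25, 26, 27, 28, 29, 29, 31, 32, 33, 34, 35, 36, 37, 38, 39, 40, 41, 42, 43, 44, 45, 46, 47, 48, 49, 50, 51, 52, 53, 54, 55, 56, 57, 58, 59, 59, 61, 62, 63, 64, 65, 66, 67, 68, 69, 70, 71, 72, 73, 119, 119, 121] 97.0
```

>>> step_arm --motion "0 0 0 0 0 0.04;0 0 0 0 0 0.04;0 0 0 0 0 0.04"

```text
time_s: 45.45
eef_pos: [594.9, -147.6, 88.2]
tool_rot: [3.14, -0.002, -0.047]
force: [-1.0, -0.2, 5.1]
gripper_width: 0.673
finger_force: 64.6
```

>>> step_arm --motion "0 0 0 0 0 0;0 0 0 0 0 0;0 0 0 0 0 0;0 0 0 0 0 0;0 0 -5 0 0 0;0 0 -15 0 0 0;0 0 -28 0 0 0;0 0 -42 0 0 0;0 0 -52 0 0 0;0 0 -56 0 0 0;0 0 -56 0 0 0;0 0 -56 0 0 0" --gripper 85

```text
time_s: 46.45
eef_pos: [594.1, -147.1, 143.3]
tool_rot: [3.142, -0.0, -0.047]
force: [-0.4, 0.7, -0.0]
gripper_width: 0.996
finger_force: 0.0
```

```bash
python3 pol.py w18.png
python3 - <<'E'
from h import *
st();find('knob_center','wrist');find('pump_lid','wrist');snap('side');find('knob_center','side');find('pump_lid','side');go(594.3,-147.2,128,0)
E
```

```text
dark plate [(-6, 35), (-5, 26), (-4, 22), (-3, 27), (-2, 59), (63, 46), (72, 57)]
bright ptr [-5, -4, -3, -2, -1, 0] 126.0
46.5 [ 593.7 -147.   142.6] [-3.141e+00  1.000e-03 -4.700e-02] F [-0.8  0.1 -1. ] w 84.9 ff 0.0
knob_center wrist [ 596.3 -146.2  143.1] 0.67
pump_lid wrist [ 596.  -147.5   77. ] 0.94
pump_lid wrist [ 595.7 -148.2  146.9] 0.65
knob_center side [ 594.4 -145.   146.4] 0.67
pump_lid side [ 596.5 -147.9   79.4] 0.85
shift [ 0.6  0.2 14.4] turn [-0.001  0.001 -0.047]
```

>>> step_arm --motion "0 0 0 0 0 0;0 0 4 0 0 0;0 0 8 0 0 0;0 0 12 0 0 0;0 0 15 0 0 0;0 0 15 0 0 0;0 0 15 0 0 0" --gripper 60

```text
time_s: 47.33
eef_pos: [593.9, -147.0, 127.7]
tool_rot: [-3.141, 0.001, -0.047]
force: [-0.6, -0.3, 0.1]
gripper_width: 0.705
finger_force: 0.0
```

>>> step_arm --motion "0 0 0 0 0 0;0 0 0 0 0 0;0 0 0 0 0 0;0 0 0 0 0 0;0 0 0 0 0 0;0 0 0 0 0 0" --gripper 15

```text
time_s: 47.83
eef_pos: [594.4, -147.4, 128.8]
tool_rot: [3.141, -0.001, -0.047]
force: [-1.9, -0.4, 5.2]
gripper_width: 0.371
finger_force: 59.4
```

>>> step_arm --motion "0 0 -2 0 0 0;0 0 -5 0 0 0;0 0 -8 0 0 0;0 0 -11 0 0 0;0 0 -14 0 0 0;0 0 -17 0 0 0;0 0 -20 0 0 0;0 0 -22 0 0 0;0 0 -24 0 0 0;0 0 -24.5 0 0 0;0 0 -24.5 0 0 0;0 0 -24.5 0 0 0"

```text
time_s: 48.83
eef_pos: [594.0, -147.1, 152.4]
tool_rot: [-3.141, 0.0, -0.047]
force: [0.9, -1.4, -3.3]
gripper_width: 0.37
finger_force: 59.6
```

Run:
```python
from h import *
st();snap('side');find('knob_center','side');find('pump_lid','side');find('barrel_center','side');snap('wrist');find('knob_center','wrist');find('pump_lid','wrist')
```

```text
48.83 [ 594.  -147.1  152.4] [-3.141  0.    -0.047] F [ 0.9 -1.4 -3.3] w 31.6 ff 59.6
knob_center side [ 596.8 -150.8  168.3] 0.6
pump_lid side [ 596.5 -147.5   80.4] 0.58
barrel_center side [ 591.9 -147.4  116.4] 0.77
knob_center wrist [ 595.6 -142.5  170. ] 0.93
pump_lid wrist [ 594.7 -145.1   80.8] 0.88
```

>>> step_arm --motion "0 0 -1 0 0 0;0 0 -2 0 0 0;0 0 -2 0 0 0;0 0 -2 0 0 0"

```text
time_s: 49.52
eef_pos: [593.5, -146.6, 154.0]
tool_rot: [-3.141, 0.002, -0.047]
force: [-1.0, -0.1, -4.2]
gripper_width: 0.369
finger_force: 59.9
```

>>> step_arm --motion "0 0 4 0 0 0;0 0 8 0 0 0;0 0 12 0 0 0;0 0 16 0 0 0;0 0 20 0 0 0;0 0 23 0 0 0;0 0 25 0 0 0;0 0 25 0 0 0;0 0 25 0 0 0"

```text
time_s: 50.27
eef_pos: [594.1, -146.9, 129.6]
tool_rot: [-3.141, 0.0, -0.047]
force: [-1.4, 2.6, -0.7]
gripper_width: 0.369
finger_force: 60.1
```

>>> step_arm --motion "0 0 0 0 0 0;0 0 0 0 0 0;0 0 0 0 0 0;0 0 0 0 0 0;0 0 0 0 0 0;0 0 0 0 0 0" --gripper 45

```text
time_s: 50.77
eef_pos: [594.2, -147.3, 129.8]
tool_rot: [3.141, -0.0, -0.047]
force: [0.0, 0.6, 0.4]
gripper_width: 0.524
finger_force: 0.0
```

Run:
```python
from h import *
st();snap('side');find('knob_center','side');find('pump_lid','side');snap('wrist');find('knob_center','wrist');find('pump_lid','wrist')
```

```text
50.77 [ 594.2 -147.3  129.8] [ 3.141 -0.    -0.047] F [0.  0.6 0.4] w 44.8 ff 0.0
knob_center side [ 596.  -148.3  105. ] 0.55
knob_center side [ 598.4 -148.1  147.6] 0.41
pump_lid side [ 594.5 -149.3   80.2] 0.8
pump_lid side [ 593.9 -146.8  117.5] 0.71
pump_lid side [652.3 403.    1.6] 0.27
knob_center wrist [ 593.  -146.9  146.9] 0.73
pump_lid wrist [ 593.4 -144.7   79.8] 0.61
```

Knob back down. Second pull: regrip about 1.5 mm lower, then pull 26 mm.

>>> step_arm --motion "0 0 1 0 0 0;0 0 1 0 0 0;0 0 1 0 0 0;0 0 1 0 0 0;0 0 1 0 0 0;0 0 1 0 0 0" --gripper 15

```text
time_s: 51.57
eef_pos: [594.3, -147.0, 129.1]
tool_rot: [-3.141, -0.0, -0.047]
force: [-1.4, 1.2, 6.0]
gripper_width: 0.369
finger_force: 59.4
```

>>> step_arm --motion "0 0 -3 0 0 0;0 0 -6 0 0 0;0 0 -9 0 0 0;0 0 -12 0 0 0;0 0 -15 0 0 0;0 0 -18 0 0 0;0 0 -21 0 0 0;0 0 -23 0 0 0;0 0 -24.5 0 0 0;0 0 -25.5 0 0 0;0 0 -25.5 0 0 0;0 0 -25.5 0 0 0"

```text
time_s: 52.57
eef_pos: [594.0, -147.0, 153.9]
tool_rot: [-3.141, 0.0, -0.047]
force: [1.2, 1.1, -3.6]
gripper_width: 0.366
finger_force: 59.6
```

>>> step_arm --motion "0 0 -0.5 0 0 0;0 0 -1 0 0 0;0 0 -1 0 0 0;0 0 -1 0 0 0"

```text
time_s: 52.9
eef_pos: [593.5, -147.1, 154.4]
tool_rot: [-3.141, 0.002, -0.047]
force: [-0.7, 0.1, -4.7]
gripper_width: 0.368
finger_force: 59.9
```

>>> step_arm --motion "0 0 4 0 0 0;0 0 8 0 0 0;0 0 12 0 0 0;0 0 16 0 0 0;0 0 20 0 0 0;0 0 23 0 0 0;0 0 25 0 0 0;0 0 25 0 0 0;0 0 25 0 0 0"

```text
time_s: 53.65
eef_pos: [594.1, -147.3, 130.1]
tool_rot: [3.141, 0.0, -0.047]
force: [-2.3, -1.7, -2.4]
gripper_width: 0.371
finger_force: 60.1
```

>>> step_arm --motion "0 0 0 0 0 0;0 0 0 0 0 0;0 0 0 0 0 0;0 0 0 0 0 0;0 0 0 0 0 0;0 0 0 0 0 0" --gripper 45

```text
time_s: 54.15
eef_pos: [594.3, -147.1, 130.3]
tool_rot: [3.142, -0.0, -0.047]
force: [0.0, 0.3, 0.4]
gripper_width: 0.525
finger_force: 0.0
```

>>> step_arm --motion "0 0 1 0 0 0;0 0 1 0 0 0;0 0 1 0 0 0;0 0 1 0 0 0;0 0 1 0 0 0;0 0 1 0 0 0" --gripper 15

```text
time_s: 54.65
eef_pos: [594.4, -147.3, 129.7]
tool_rot: [3.141, -0.001, -0.047]
force: [-1.7, -0.0, 6.5]
gripper_width: 0.367
finger_force: 59.3
```

>>> step_arm --motion "0 0 -3 0 0 0;0 0 -6 0 0 0;0 0 -9 0 0 0;0 0 -12 0 0 0;0 0 -15 0 0 0;0 0 -18 0 0 0;0 0 -21 0 0 0;0 0 -23 0 0 0;0 0 -24.5 0 0 0;0 0 -25.5 0 0 0;0 0 -25.5 0 0 0;0 0 -25.5 0 0 0"

```text
time_s: 55.65
eef_pos: [594.0, -147.1, 154.4]
tool_rot: [-3.141, 0.0, -0.047]
force: [1.4, -1.4, -2.8]
gripper_width: 0.365
finger_force: 59.6
```

>>> step_arm --motion "0 0 -0.5 0 0 0;0 0 -1 0 0 0;0 0 -1 0 0 0;0 0 -1 0 0 0"

```text
time_s: 55.98
eef_pos: [593.6, -146.7, 155.0]
tool_rot: [-3.141, 0.001, -0.047]
force: [0.7, -0.2, -4.3]
gripper_width: 0.366
finger_force: 59.8
```

Run:
```python
from h import *
st();snap('wrist');find('knob_center','wrist');find('pump_lid','wrist');snap('side');find('knob_center','side')
```

```text
55.98 [ 593.6 -146.7  155. ] [-3.141e+00  1.000e-03 -4.700e-02] F [ 0.7 -0.2 -4.3] w 31.3 ff 59.8
knob_center wrist [ 591.1 -144.3  168.7] 0.64
pump_lid wrist [ 595.8 -145.    79.1] 0.64
pump_lid wrist [747.3  20.3   3.2] 0.63
knob_center side [ 597.5 -150.6  171.7] 0.4
```

Third pull is at the stop. I lower it, let go, back off and check.

>>> step_arm --motion "0 0 4 0 0 0;0 0 8 0 0 0;0 0 12 0 0 0;0 0 16 0 0 0;0 0 20 0 0 0;0 0 23 0 0 0;0 0 25 0 0 0;0 0 25 0 0 0;0 0 25 0 0 0"

```text
time_s: 56.98
eef_pos: [594.3, -147.2, 130.8]
tool_rot: [3.142, -0.0, -0.047]
force: [0.9, 0.4, -1.3]
gripper_width: 0.366
finger_force: 60.0
```

>>> step_arm --motion "0 0 0 0 0 0;0 0 0 0 0 0;0 0 0 0 0 0;0 0 0 0 0 0;0 0 0 0 0 0;0 0 -5 0 0 0;0 0 -15 0 0 0;0 0 -30 0 0 0;0 0 -50 0 0 0;0 0 -65 0 0 0;0 0 -70 0 0 0;0 0 -70 0 0 0" --gripper 60

```text
time_s: 57.98
eef_pos: [595.4, -147.7, 203.3]
tool_rot: [3.14, -0.004, -0.047]
force: [0.3, -0.6, 0.8]
gripper_width: 0.7
finger_force: 0.0
```

```bash
python3 pol.py w20.png
python3 - <<'E'
from h import *
st();find('knob_center','wrist');find('pump_lid','wrist');snap('side','s20.png');find('knob_center','side');find('pump_lid','side');find('bangle_a','side');find('kumkum_box','side')
E
```

```text
dark plate [(-6, 59), (-5, 32), (-4, 26), (-3, 26), (-2, 53)]
bright ptr [-7, -6, -5, -4, -3, -2, -1, 0, 1] 129.0
58.03 [ 594.6 -147.3  201.5] [ 3.141e+00 -2.000e-03 -4.700e-02] F [ 0.3 -0.1 -0.3] w 59.8 ff 0.0
knob_center wrist [ 592.4 -145.   147. ] 0.89
pump_lid wrist [ 592.7 -144.9   80.9] 0.65
knob_center side [ 598.8 -146.7  147.1] 0.43
pump_lid side [ 596.9 -148.7   80.4] 0.9
```

```bash
python3 -c "
from plant import job;print(job.finish_job())"
```

```text
the job is handed in; nothing more can be done
None
```

I put the pill box and both bangles in the dabba (no third bangle or kumkum box was visible), seated the lid, closed the vent, pulled the pump knob to its stop three times, and handed the job in; the hand-in returned no verdict.

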